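# Clear a roof sample and tuck copper flashing under its shingles

## Task

Pick up the scraper block and wipe the four sharp steel chips off the bare plywood of the roof sample onto the bench, keeping fingers off the chips, then set the scraper down on the bench. Take the copper flashing and slide its flat leg squarely under the lip of the shingles, without lifting them, until at least 30 mm is covered along its whole length, upstand towards the robot. Press it down firmly flat on the plywood and finish still holding it pressed like that; leave the tumbler, tin and hammer alone.

Things in the scene. Friction and masses are not known exactly. Their poses are not given: they have to be found in the camera images.
- board: Roof sample lying fixed on the bench: plywood deck 360 (x) x 300 (y) x 18 mm thick, origin at the centre of its underside, z up. Its near 120 mm (x from -180 to -60 mm) is bare plywood, where the chips lie, all clear of its left and right ends by 40 mm or more, top at z = 18 mm; over the rest lie two lapped courses of dark slate-blue steel shingles, nowhere higher than 36 mm.
- lip (a point): Point on the plywood surface straight below the middle of the lower (near) edge of the first shingle course; axes as the board's: x goes in under the shingles, y along the lip, z up. The lip is straight, 296 mm long (y from -148 to 148 mm); its underside stands 7 mm above the plywood, the shingle is 3 mm thick, and the space below is open for 160 mm in x.
- shingle (a joint): How far the first shingle course is bent up about its nail line, 170 mm in from the lip: 0 rad lying as found, grows as the lip is lifted (0.01 rad is 1.7 mm at the lip). Springs back down; about 3 N upwards at the lip starts to lift it.
- flashing_grip (a point): Middle of the upstand of the loose copper flashing (240 g), 30 mm above its underside; axes: x along the flat leg towards its hemmed free edge, y along its length, z up. L-shaped: upstand 10 mm thick (x), 160 mm long (y), 50 mm high over all; flat leg 3 mm thick, from the upstand to its free edge 80 mm ahead of this point in x. Lies leg down on the bench, on one side of the board (left or right).
- flashing: The same flashing; origin on its underside, 30 mm straight below flashing_grip.
- flashing_edge_left (a point): Corner of the flat leg's free edge, on the underside, at the flashing's +y end (80 mm in x, 80 mm in y from under flashing_grip).
- flashing_edge_right (a point): Corner of the flat leg's free edge, on the underside, at the flashing's -y end (80 mm in x, -80 mm in y from under flashing_grip).
- scraper_grip (a point): Middle of the loose scraper block, 30 mm above its underside (250 g): beech grip 96 (x) x 32 (y) mm from 10 to 52 mm up, on a flat steel shoe 105 (x) x 40 (y) x 10 mm. Stands on its shoe on the bench, on the other side of the board from the flashing.
- scraper: The same scraper block; origin at the centre of its underside.
- chip0: Sharp steel offcut, 24 x 14 mm, 5 mm thick, 13 g; loose on the bare plywood; origin at the centre of its underside.
- chip1: Sharp steel punch slug, round, 21 mm across, 5 mm thick, 13 g; loose on the bare plywood; origin at the centre of its underside.
- chip2: Sharp steel offcut, 24 x 14 mm, 5 mm thick, 13 g; loose on the bare plywood; origin at the centre of its underside.
- chip3: Sharp steel punch slug, round, 21 mm across, 5 mm thick, 13 g; loose on the bare plywood; origin at the centre of its underside.
- tumbler: Bystander: steel drinking tumbler with dark lid, 76 mm across, 186 mm tall; origin at its foot.
- tin: Bystander: small flat red and steel tin, 62 x 97 x 23 mm; origin at the centre of its underside.
- hammer: Bystander: hammer lying on the bench.
Mind the look-alikes: they are no part of the job. There is more than one size of the flashing; the job needs the largest.

How it is judged:
By the outcome, as a careful person would: the job done as asked, in the order asked, and still so for the second after the job is handed in, while the arm keeps its last pose, push and grip.
It also fails if it takes over 72 s, if anything falls off the work surface, if the arm or the gripper's body presses on something with over 40 N, if the wrist force passes 120 N, or if a joint passes its speed limit or range.

## Robot

A 7-joint arm with a two-finger parallel gripper is mounted at the origin on the work surface. World frame = base frame: x ahead of the robot, y to its left, z up, the work surface at z = 0. Lengths are in m, angles in rad, forces in N, time in s.
With the tool pointing down it reaches from about 0.425 to 0.925 m from the base axis. Payload 6.8 kg.
Tool frame: the origin (TCP) lies at the centre of the arm's flange, where the gripper is bolted on; the fingertips stand 173 mm ahead of it and the grasp point (between the pads) lies 155 mm ahead of it (r.hold_point_z is the distance from the TCP to the grasp point, in m); z points along the fingers, x is the direction in which the jaws open and shut, and the axes are right-handed (so a half turn about z gives the same grasp; the last joint's range is limited). The gripper opens to 85 mm and grips with 20 to 120 N. Pads are 22 mm wide; open, the fingers measure 114 mm over their backs; the gripper's body (76 mm by 85 mm) begins 54 mm behind the grasp point. The pads swing forward as they close: fully open they stand 13 mm farther back than shut.
Start: joints at [-1.31, 0.477, 0.022, 1.555, -0.011, 1.109, -0.083], TCP at [0.243, 0.63, 0.405] pointing down, gripper open.
Joint ranges: [-2.96, 2.96], [-0.34, 2.1], [-1.41, 1.46], [0.24, 2.44], [-1.37, 4.51], [0.17, 1.92], [-2.96, 2.96]. Speed limits (rad/s): [2.39, 2.39, 3.14, 3.14, 3.14, 3.14, 3.14].

## Interface

Orientations are given as a rotation vector (axis times angle).
In Python, from bench import r gives the robot as it stands.
- The arm moves only by the tool apply_moves, never from a script. Its arguments are lists of equal length, an entry for each row: "dp": the shift along the tool's x, y, z scaled (see below), a list of three; "twist": the turn, a rotation vector about the tool's x, y, z scaled (see below), a list of three; "jaw": the closure in counts, from 0 (fully open) to 255 (shut). In form: {"dp": [[x, y, z], ...], "twist": [[rx, ry, rz], ...], "jaw": [jaw, ...]}. A call has 1 to 20 rows; each row shifts and turns the pose as measured when the row begins, along the tool's axes as they then stand; what a row does not reach is not made up. The controller multiplies each number of a shift by 12 cm and each number of a turn by 120 degrees. A row lasts 1/10 s, in which the tool goes at most 50 mm and 8.59 degrees, less where a joint would pass 70% of its speed; a pose out of reach is approached as far as the arm can. A call with a number of a shift or a turn outside -1 to 1 is refused whole. A call with a gripper value outside its range is refused whole. The fingers move at their own pace and stop on an object; "grip_force" is the grip in N (left out, the last holds). Time passes only in rows, so rows that do not move let the fingers close. It gives the time, the measured TCP pose, the force and the opening at its end, in the units of the state.
- r.get_obs(): the state, without advancing time (a new reading comes with each control period).
- r.grab_frame(name): name is "side" or "top" or "wrist"; returns a dict with "color" (400x640x3 uint8, red, green, blue), "z_map" (400x640 float32, m along the optical axis (not along the pixel's ray), 0 where there is no reading), "intrinsics" (3x3 intrinsics, pixels), "R" (3x3) and "t" (3): a world point X has camera coordinates R X + t; the wrist camera has in their place "hand_eye" (4x4, takes a point from camera to tool coordinates, whose origin is the TCP and whose axes are the tool frame's). Camera axes: x right, y down, z forward; pixel columns grow to the right and rows downward; lengths in m; the calibration is good to about 2 mm. A picture is of the moment at which its call begins: read the wrist's pose just before it.
- r.hand_in(): hands the job in, once; it reports no verdict.
The state is a dict: "clock": time; "joints": joint angles; "qvel": joint speeds; "tau": joint torques, N m; "tcp_pos": TCP position; "orientation": TCP orientation; "contact_force": force on the tool from outside, world axes, zero at the start; "moment": the same for the moment, N m; "grip_width": finger opening in m.
Only numpy, scipy, OpenCV 4.12 (cv2) and the standard library are available. Lean on these libraries where they do the work, as an engineer would, in place of code of your own. Each camera call takes 0.05 s, during which the arm holds its last target.

## Working session

There is one attempt and no reset: what is moved stays moved. The work goes in short steps, Python scripts to look and compute and a tool call to move; the robot and the scene stay as the last step left them, time stands still between calls to the robot, and variables do not carry over. Pictures are saved under pics/ and viewed, and the job is handed in when it is done.

Besides the shell and the picture viewer there is one more tool, called in YAML: its name, and indented under it one key for each argument. apply_moves: Moves the arm, as the interface text tells. Shifts and turns lie within -1 to 1; 1 stands for 12 cm of shift or 120 degrees of turn. Its arguments: {"type":"object","properties":{"dp":{"type":"array"},"twist":{"type":"array"},"jaw":{"type":"array"},"grip_force":{"type":"number"}},"required":["dp","twist","jaw"]}

```bash
ls; mkdir -p pics
cat > h.py <<'E'
import numpy as np, cv2
from scipy.spatial.transform import Rotation as Ro
from bench import r
def save(name,f):
    cv2.imwrite('pics/'+name+'.png',f['color'][:,:,::-1])
    np.savez('pics/'+name+'.npz',**{k:v for k,v in f.items()})
E
python3 - <<'E'
from h import *
o=r.get_obs();print({k:np.round(v,3) for k,v in o.items()},r.hold_point_z)
for n in ['top','side']:
    f=r.grab_frame(n);save(n+'0',f);print(n,f['intrinsics'],f['R'],f['t'])
E
```

```text
pics
{'clock': np.float64(0.0), 'joints': array([-1.31 ,  0.478,  0.022,  1.556, -0.012,  1.109, -0.083]), 'qvel': array([ 0.   , -0.002,  0.   , -0.001,  0.001,  0.002, -0.001]), 'tau': array([-0.0000e+00, -5.9645e+01,  1.6080e+00, -2.8120e+01,  1.3000e-02,
        9.0000e-03,  0.0000e+00]), 'tcp_pos': array([0.243, 0.629, 0.404]), 'orientation': array([ 2.590e+00,  1.776e+00, -2.000e-03]), 'contact_force': array([-0.763, -0.11 , -0.44 ]), 'moment': array([-0.032, -0.   ,  0.006]), 'grip_width': np.float64(0.085)} 0.1547
top [[425.4854941    0.         327.3868604 ]
 [  0.         425.4854941  199.43546272]
 [  0.           0.           1.        ]] [[-0.01051941 -0.99992087  0.00689876]
 [-0.98735469  0.00929537 -0.15825398]
 [ 0.15817733 -0.00847626 -0.98737434]] [-0.03275342  0.53889552  1.42783746]
side [[409.24117404   0.         320.55306296]
 [  0.         409.24117404 195.85794239]
 [  0.           0.           1.        ]] [[-0.99974772 -0.02023877 -0.00974081]
 [-0.00880287  0.75204141 -0.65905708]
 [ 0.020664   -0.65880507 -0.75202984]] [0.51425076 0.04946436 1.1531184 ]
```

View pics/top0.png

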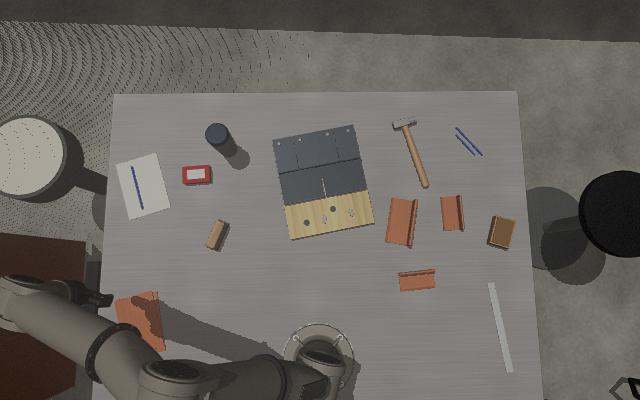

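View pics/side0.png

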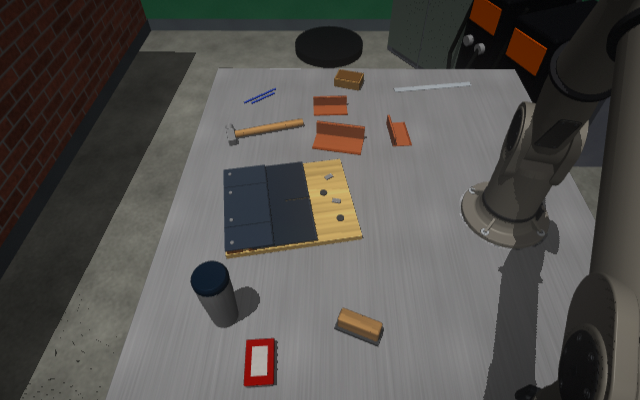

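```bash
cat >> h.py <<'E'
def cloud(f,T=None):
    z=f['z_map'];K=f['intrinsics'];h,w=z.shape
    u,v=np.meshgrid(np.arange(w),np.arange(h))
    c=np.stack([(u-K[0,2])/K[0,0]*z,(v-K[1,2])/K[1,1]*z,z],-1)
    if 'R' in f: return (c-f['t'])@f['R']
    p,o=T; he=f['hand_eye']
    return (c@he[:3,:3].T+he[:3,3])@Ro.from_rotvec(o).as_matrix().T+p
def ray(f,u,v,zw,T=None):
    K=f['intrinsics'];d=np.array([(u-K[0,2])/K[0,0],(v-K[1,2])/K[1,1],1.])
    if 'R' in f: o=-f['R'].T@f['t'];d=f['R'].T@d
    else:
        p,q=T;he=f['hand_eye'];R=Ro.from_rotvec(q).as_matrix()
        o=R@he[:3,3]+p; d=R@he[:3,:3]@d
    return o+d*(zw-o[2])/d[2]
def rays(n,u,v,zw):
    return ray(np.load('pics/'+n+'.npz'),u,v,zw)
E
python3 - <<'E'
from h import *
im=cv2.imread('pics/top0.png')
cv2.imwrite('pics/c1.png',cv2.resize(im[110:260,195:395],None,fx=4,fy=4,interpolation=cv2.INTER_CUBIC))
cv2.imwrite('pics/c2.png',cv2.resize(im[180:310,370:530],None,fx=4.5,fy=4.5,interpolation=cv2.INTER_CUBIC))
f=np.load('pics/top0.npz');P=cloud(f)
for u,v in [(402,222),(414,222),(452,213),(461,213),(417,280),(140,320),(217,235),(502,232),(325,180),(330,150),(300,225),(217,135),(60,200)]:
    print(u,v,np.round(P[v,u],3))
E
```

```text
402 222 [ 0.462 -0.3    0.006]
414 222 [ 0.457 -0.333  0.05 ]
452 213 [ 0.493 -0.481 -0.002]
461 213 [ 0.488 -0.501  0.034]
417 280 [ 0.26  -0.346 -0.001]
140 320 [0.138 0.6   0.006]
217 235 [0.419 0.336 0.053]
502 232 [ 0.42  -0.637  0.037]
325 180 [ 0.61  -0.031  0.029]
330 150 [ 0.718 -0.049  0.033]
300 225 [0.453 0.058 0.018]
217 135 [0.726 0.312 0.189]
60 200 [ 0.674  1.371 -0.74 ]
```

View pics/c1.png

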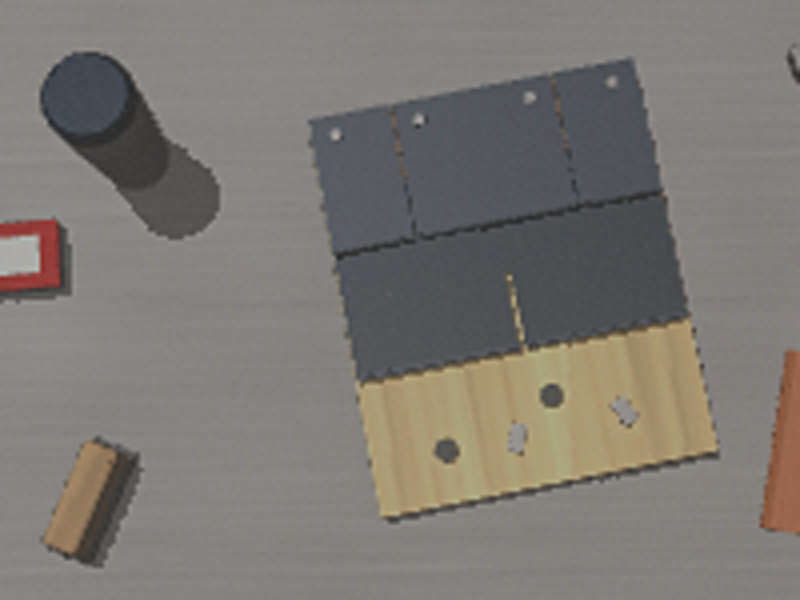

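View pics/c2.png

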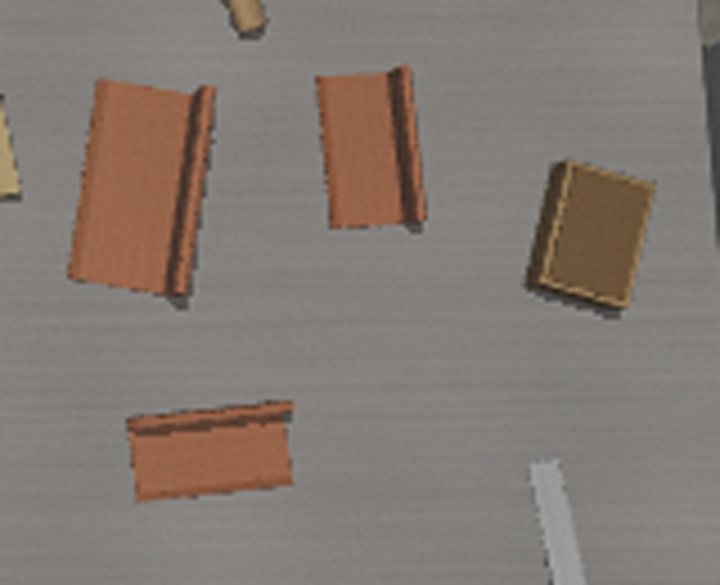

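Run:
```python
from h import *
for n in ['top0','side0']:
    f=np.load(f'pics/{n}.npz');P=cloud(f).reshape(-1,3);C=f['color'].reshape(-1,3).astype(int)
    def seg(name,c,rad,z0,z1,col=None):
        m=(np.hypot(*(P[:,:2]-c).T)<rad)&(P[:,2]>z0)&(P[:,2]<z1)
        if col is not None: m&=col(C)
        Q=P[m].astype(np.float32)
        (ctr,sz,a)=cv2.minAreaRect(np.ascontiguousarray(Q[:,:2])*1000)
        print(n,name,m.sum(),np.round(ctr,1),np.round(sz,1),round(a,1),'zmed',np.round(np.median(Q[:,2]),4))
    seg('scr top',(0.42,0.335),0.08,.046,.06)
    seg('flash up',(0.46,-.33),0.12,.042,.06)
    cop=lambda C:(C[:,0]>1.5*C[:,2])&(C[:,0]>90)
    seg('flash leg',(0.46,-.29),0.14,-.004,.012,cop)
    wood=lambda C:(C[:,0]>1.35*C[:,2])&(C[:,0]>110)
    seg('ply',(0.49,0.0),0.25,.012,.024,wood)
    seg('mid up',(0.49,-.5),0.1,.026,.06)
    seg('left copper',(0.14,.6),0.16,-.004,.09,cop)
    seg('shingle',(0.65,-.03),0.3,.022,.042)
    seg('tumbler',(0.726,.312),0.1,.17,.2)
    seg('tin',(0.62,.4),0.1,.015,.035)
    seg('hammer',(0.68,-.35),0.2,.015,.06)
```

```text
top0 scr top 262 [423.1 344.6] [33.2 95. ] 68.6 zmed 0.0522
top0 flash up 154 [ 459.  -329.6] [ 11.7 157.4] 80.2 zmed 0.0497
top0 flash leg 947 [ 473.1 -249.2] [156.9 159.6] 80.4 zmed 0.0034
top0 ply 2576 [523.9 -37.1] [186.1 299.1] 10.6 zmed 0.0184
top0 mid up 119 [ 494.5 -501.6] [117.7  11.7] 1.6 zmed 0.0361
top0 left copper 1623 [123.6 602. ] [203.7 145.6] 11.9 zmed 0.004
top0 shingle 5913 [622.3 -92.9] [360.8 445.5] 10.7 zmed 0.0314
top0 tumbler 439 [730.8 314.8] [73.2 73.6] 55.0 zmed 0.186
top0 tin 471 [637.7 425.6] [62.9 98.6] 4.2 zmed 0.0235
top0 hammer 780 [ 665.4 -350.1] [376.9 330.3] 57.3 zmed 0.0255
side0 scr top 619 [421.8 346.4] [32.2 95.9] 68.5 zmed 0.0526
side0 flash up 192 [ 456.9 -328.9] [ 18.9 159.4] 78.9 zmed 0.0492
side0 flash leg 859 [ 463.2 -289.4] [ 85.7 160.4] 80.2 zmed 0.0041
side0 ply 3294 [573.9 -25.6] [294.8 301.5] 10.6 zmed 0.0189
side0 mid up 138 [ 492.  -501.1] [118.8  16.1] 1.6 zmed 0.0354
side0 left copper 0 [0. 0.] [0. 0.] 0.0 zmed nan
side0 shingle 7250 [621.8 -93.1] [356.5 450.1] 10.7 zmed 0.0323
side0 tumbler 1066 [729.3 318.5] [73.  72.8] 10.9 zmed 0.1865
side0 tin 1355 [636.3 425.7] [61.8 98.1] 4.0 zmed 0.0241
side0 hammer 820 [ 642.2 -303.5] [346.7 279.4] 25.4 zmed 0.0259
  return _methods._mean(a, axis=axis, dtype=dtype,
  ret = ret.dtype.type(ret / rcount)
```

Run:
```python
from h import *
a=np.deg2rad(10.65);X=np.array([np.cos(a),np.sin(a)]);Y=np.array([-np.sin(a),np.cos(a)])
for n in ['top0','side0']:
    f=np.load(f'pics/{n}.npz');P=cloud(f).reshape(-1,3);C=f['color'].reshape(-1,3).astype(int)
    m=(np.hypot(P[:,0]-.6,P[:,1]+.02)<0.27)&(P[:,2]>.014)&(P[:,2]<.04)
    Q=P[m];c=C[m];bx=Q[:,:2]@X;by=Q[:,:2]@Y
    m2=(np.abs(by-np.median(by))<.155);print(n,'bx',np.percentile(bx[m2],[.2,99.8]),'by',np.percentile(by,[1,50,99]))
    # profile of heights in bx at several by; lip edge
    for y0 in [-.22,-.13,-.05,.02]:
        s=(np.abs(by-y0)<.02);w=s&(Q[:,2]<.0225);sh=s&(Q[:,2]>.0255)
        print(round(y0,2),'ply x',np.percentile(bx[w],[1,99]).round(4),'z',np.median(Q[w,2]).round(4),'sh min',np.percentile(bx[sh],[.5]).round(4) if sh.any() else '')
    for x0 in [.46,.52,.6,.7]:
        s=np.abs(bx-x0)<.01;print(x0,'y',np.percentile(by[s],[0,100]).round(4))
```

```text
top0 bx [0.41499275 0.77315075] by [-0.27840469 -0.13168475  0.01380171]
-0.22 ply x [0.4164 0.6321] z 0.0184 sh min [0.4428]
-0.13 ply x [0.4163 0.6229] z 0.0186 sh min [0.4569]
-0.05 ply x [0.4153 0.5764] z 0.0184 sh min [0.4569]
0.02 ply x [0.4155 0.7509] z 0.0177 sh min [0.4188]
0.46 y [-0.2823  0.017 ]
0.52 y [-0.2823  0.0166]
0.6 y [-0.2822  0.0167]
0.7 y [-0.2806  0.0176]
side0 bx [0.41374938 0.77113695] by [-0.27733854 -0.10674719  0.0173788 ]
-0.22 ply x [0.4148 0.5307] z 0.019 sh min [0.5336]
-0.13 ply x [0.4141 0.5634] z 0.0189 sh min [0.5093]
-0.05 ply x [0.4138 0.5306] z 0.0188 sh min [0.4591]
0.02 ply x [0.416  0.7698] z 0.0184 sh min [0.5344]
0.46 y [-0.2819  0.019 ]
0.52 y [-0.2839  0.0185]
0.6 y [-0.2814  0.0184]
0.7 y [-0.28    0.0194]
```

Run:
```python
from h import *
im=cv2.imread('pics/side0.png')
cv2.imwrite('pics/c3.png',cv2.resize(im[150:260,215:370],None,fx=5,fy=5,interpolation=cv2.INTER_CUBIC))
im=cv2.imread('pics/top0.png')
cv2.imwrite('pics/c4.png',cv2.resize(im[180:245,280:380],None,fx=8,fy=8,interpolation=cv2.INTER_CUBIC))
```

```text
(no output)
```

View pics/c3.png

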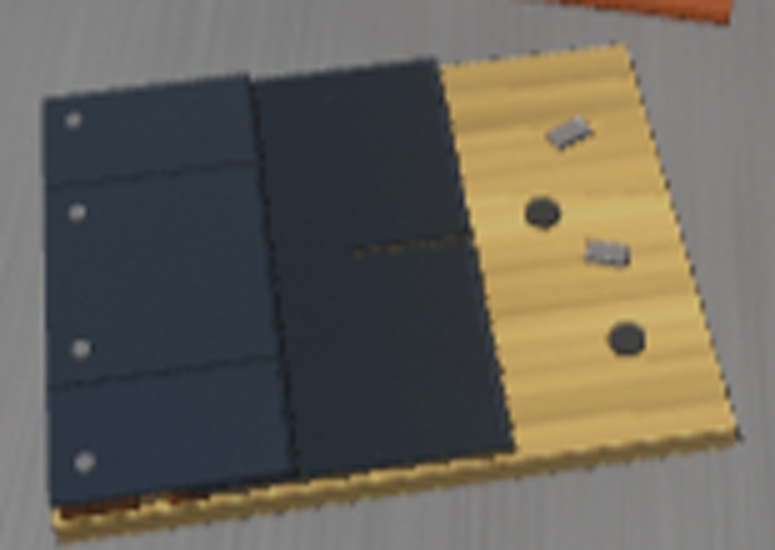

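View pics/c4.png

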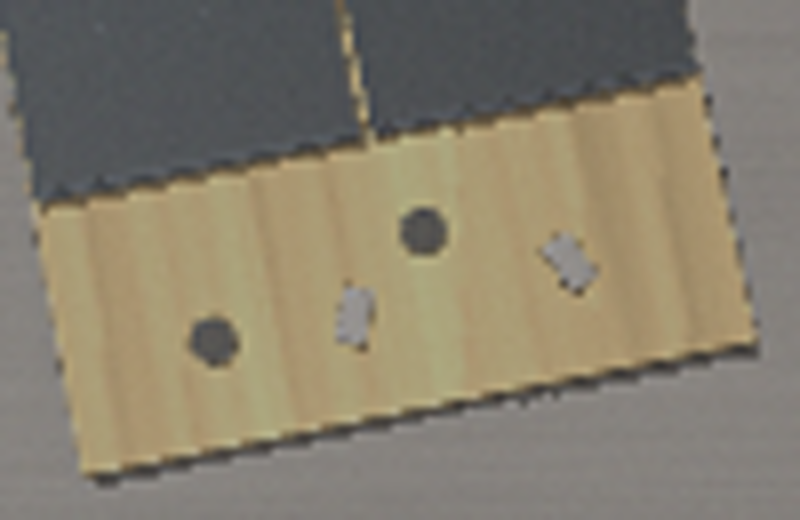

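```bash
cat >> h.py <<'E'
A=np.deg2rad(10.65);BX=np.array([np.cos(A),np.sin(A)]);BY=np.array([-np.sin(A),np.cos(A)])
def tob(p): return np.array([p[:2]@BX-.534,p[:2]@BY+.132])
def tow(x,y): return (x+.534)*BX+(y-.132)*BY
E
python3 - <<'E'
from h import *
t=lambda u,v:(280+u/8-.44,180+v/8-.44)
s=lambda u,v:(215+u/5-.4,150+v/5-.4)
T=[(214,341),(355,316),(424,231),(570,264)];S=[(627,339),(606,253),(543,213),(570,132)]
for a,b in zip(T,S):
    print(tob(rays('top0',*t(*a),.022)).round(4),tob(rays('side0',*s(*b),.022)).round(4))
print('edges top: near L,R, lip L,R')
for a,z in [((90,470),.018),((755,343),.018),((45,203),.027),((695,80),.027)]: 
    p=rays('top0',*t(*a),z);print(p.round(4),tob(p).round(4))
for a,z in [((737,433),.018),((628,45),.018),((514,450),.027),((437,62),.027)]: 
    p=rays('side0',*s(*a),z);print(p.round(4),tob(p).round(4))
E
```

```text
[-0.0728  0.0817] [-0.0749  0.0837]
[-0.074   0.0195] [-0.0753  0.0207]
[-0.0433 -0.0173] [-0.0452 -0.0155]
[-0.0699 -0.077 ] [-0.0721 -0.0768]
edges top: near L,R, lip L,R
[0.4074 0.0898 0.018 ] [-0.117   0.1449]
[ 0.4598 -0.1999  0.018 ] [-0.1191 -0.1494]
[0.5231 0.109  0.027 ] [0.0002 0.1425]
[ 0.5749 -0.1757  0.027 ] [-0.0014 -0.1469]
[0.4024 0.0968 0.018 ] [-0.1206  0.1528]
[ 0.4568 -0.1997  0.018 ] [-0.122  -0.1486]
[0.52   0.1157 0.027 ] [-0.0016  0.1496]
[ 0.5747 -0.1739  0.027 ] [-0.0013 -0.1451]
```

apply_moves:
  dp:
    - [-0.208, 0.281, 0.1]
    - [-0.208, 0.281, 0.1]
    - [-0.208, 0.281, 0.1]
    - [-0.208, 0.281, 0.1]
    - [-0.208, 0.281, 0.1]
    - [-0.208, 0.281, 0.1]
    - [-0.208, 0.281, 0.1]
    - [-0.208, 0.281, 0.1]
    - [0, 0, 0]
    - [0, 0, 0]
  twist:
    - [0, 0, 0]
    - [0, 0, 0]
    - [0, 0, 0]
    - [0, 0, 0]
    - [0, 0, 0]
    - [0, 0, 0]
    - [0, 0, 0]
    - [0, 0, 0]
    - [0, 0, 0]
    - [0, 0, 0]
  jaw: [0, 0, 0, 0, 0, 0, 0, 0, 0, 0]
  grip_force: 80

```text
clock: 1.1
tcp_pos: [0.4266, 0.3352, 0.3]
orientation: [2.588, 1.78, -0.012]
contact_force: [-0.3, 0.6, 0.5]
grip_width: 0.0851
```

```bash
cat >> h.py <<'E'
def yaw():
    o=r.get_obs();R=Ro.from_rotvec(o['orientation']).as_matrix()
    return np.rad2deg(np.arctan2(R[1,0],R[0,0]))
def goto(x,y,zg,yw,nrow=None):
    """remaining: world target of grasp point -> total shift in tool axes/0.12, yaw"""
    o=r.get_obs();R=Ro.from_rotvec(o['orientation']).as_matrix();p=o['tcp_pos']
    d=np.array([x,y,zg+r.hold_point_z])-p
    a=np.deg2rad(yw);Rt=np.array([[np.cos(a),np.sin(a),0],[np.sin(a),-np.cos(a),0],[0,0,-1]]).T
    Rt=np.column_stack([[np.cos(a),np.sin(a),0],[np.sin(a),-np.cos(a),0],[0,0,-1]])
    w=Ro.from_matrix(R.T@Rt).as_rotvec()
    print('t',round(float(o['clock']),2),'grasp pt',np.round(p-[0,0,r.hold_point_z],4),'tilt z',np.round(R[:,2],4),'yaw',round(yaw(),2),'F',np.round(o['contact_force'],1),'w',round(float(o['grip_width']),4))
    print('q',np.round(o['joints'],2))
    print('dworld',np.round(d,4),'dp units total',np.round(R.T@d/.12,3),'twist units total',np.round(np.rad2deg(w)/120,4))
E
python3 - <<'E'
from h import *
goto(.4225,.3455,.032,68.6)
f=r.grab_frame('wrist');save('w1',f);print(f['hand_eye'].round(3),f['intrinsics'].round(1))
E
```

```text
t 1.1 grasp pt [0.4266 0.3352 0.1453] tilt z [-0.0059 -0.0046 -1.    ] yaw 69.04 F [-0.3  0.6  0.5] w 0.0851
q [-0.85  0.39  0.08  1.97 -0.05  0.79  0.47]
dworld [-0.0041  0.0103 -0.1133] dp units total [ 0.074 -0.059  0.944] twist units total [-0.0018  0.0031  0.0037]
[[ 1.    -0.    -0.001  0.   ]
 [ 0.001  0.963  0.269 -0.068]
 [ 0.001 -0.269  0.963  0.031]
 [ 0.     0.     0.     1.   ]] [[299.6   0.  318.7]
 [  0.  299.6 198.8]
 [  0.    0.    1. ]]
```

View pics/w1.png

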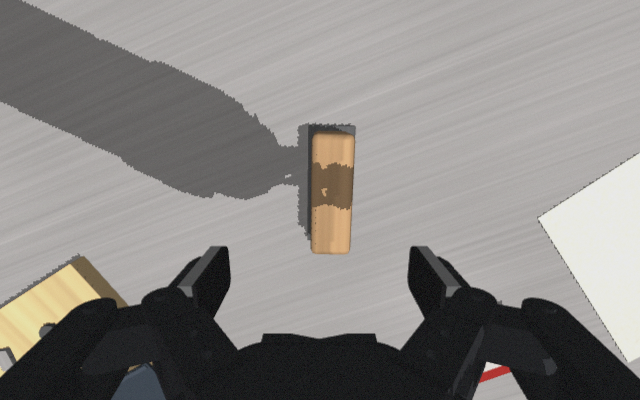

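Run:
```python
from h import *
o=r.get_obs();T=(o['tcp_pos'],o['orientation']);f=np.load('pics/w1.npz')
P=cloud(f,T).reshape(-1,3);m=(P[:,2]>.046)&(P[:,2]<.06)&(np.hypot(P[:,0]-.42,P[:,1]-.34)<.08)
print(m.sum(),cv2.minAreaRect(np.ascontiguousarray(P[m,:2].astype(np.float32))*1000),np.median(P[m,2]))
c=[ray(f,u,v,.052,T) for u,v in [(314,133),(355,133),(351,253),(312,253)]];print(np.round(c,4),np.mean(c,0))
```

```text
4981 ((421.0742492675781, 345.5448913574219), (32.000431060791016, 94.45137786865234), 68.00769805908203) 0.05119367393907312
[[0.3723 0.3504 0.052 ]
 [0.3827 0.3775 0.052 ]
 [0.4692 0.3441 0.052 ]
 [0.4582 0.3153 0.052 ]] [0.42060935 0.34684496 0.052     ]
```

apply_moves:
  dp:
    - [0.04, -0.04, 0.1]
    - [0.03, -0.03, 0.15]
    - [0, 0, 0.2]
    - [0, 0, 0.2]
    - [0, 0, 0.15]
    - [0, 0, 0.08]
    - [0, 0, 0]
  twist:
    - [-0.002, 0.003, 0.005]
    - [0, 0, 0]
    - [0, 0, 0]
    - [0, 0, 0]
    - [0, 0, 0]
    - [0, 0, 0]
    - [0, 0, 0]
  jaw: [0, 0, 0, 0, 0, 0, 0]

```text
clock: 1.85
tcp_pos: [0.4175, 0.3563, 0.1931]
orientation: [-2.582, -1.782, -0.01]
contact_force: [0.4, 0.7, 0.0]
grip_width: 0.0857
```

Run:
```python
from h import *
goto(.4215,.3460,.032,68.3)
```

```text
t 1.85 grasp pt [0.4175 0.3563 0.0384] tilt z [ 0.0027  0.0072 -1.    ] yaw 69.22 F [0.4 0.7 0. ] w 0.0857
q [-0.86  0.57  0.06  2.01 -0.06  0.56  0.45]
dworld [ 0.004  -0.0103 -0.0064] dp units total [-0.069  0.061  0.053] twist units total [-0.0001 -0.0037  0.0077]
```

apply_moves:
  dp:
    - [-0.069, 0.061, 0.03]
    - [0, 0, 0]
    - [0, 0, 0]
  twist:
    - [0, -0.004, 0.008]
    - [0, 0, 0]
    - [0, 0, 0]
  jaw: [0, 0, 0]

```text
clock: 2.15
tcp_pos: [0.422, 0.3466, 0.191]
orientation: [-2.6, -1.763, -0.002]
contact_force: [-0.1, -0.3, 1.0]
grip_width: 0.0856
```

Run:
```python
from h import *
goto(.4215,.3460,.032,68.3)
```

```text
t 2.15 grasp pt [0.422  0.3466 0.0363] tilt z [ 1.2e-03  9.0e-04 -1.0e+00] yaw 68.26 F [-0.1 -0.3  1. ] w 0.0856
q [-0.85  0.57  0.06  2.02 -0.06  0.56  0.45]
dworld [-0.0005 -0.0006 -0.0043] dp units total [-0.006 -0.002  0.036] twist units total [ 0.0004 -0.0006 -0.0004]
```

Good. Lower 3 mm and close.

apply_moves:
  dp:
    - [-0.004, -0.002, 0.03]
    - [0, 0, 0]
    - [0, 0, 0]
    - [0, 0, 0]
    - [0, 0, 0]
    - [0, 0, 0]
    - [0, 0, 0]
    - [0, 0, 0]
    - [0, 0, 0]
    - [0, 0, 0]
    - [0, 0, -0.1]
    - [0, 0, -0.2]
    - [0, 0, -0.2]
    - [0, 0, 0]
    - [0, 0, 0]
  twist:
    - [0, 0, 0]
    - [0, 0, 0]
    - [0, 0, 0]
    - [0, 0, 0]
    - [0, 0, 0]
    - [0, 0, 0]
    - [0, 0, 0]
    - [0, 0, 0]
    - [0, 0, 0]
    - [0, 0, 0]
    - [0, 0, 0]
    - [0, 0, 0]
    - [0, 0, 0]
    - [0, 0, 0]
    - [0, 0, 0]
  jaw: [0, 0, 255, 255, 255, 255, 255, 255, 255, 255, 255, 255, 255, 255, 255]

```text
clock: 3.65
tcp_pos: [0.421, 0.3454, 0.2512]
orientation: [2.601, 1.762, 0.001]
contact_force: [-0.5, -0.2, -3.2]
grip_width: 0.031
```

Run:
```python
from h import *
p=tow(-.062,-.122);print(p)
goto(*p,.1,100.5)
f=r.grab_frame('wrist');save('w2',f)
```

```text
[ 0.51081104 -0.16239484]
t 3.65 grasp pt [0.421  0.3454 0.0965] tilt z [ 4.e-04  2.e-04 -1.e+00] yaw 68.23 F [-0.5 -0.2 -3.2] w 0.031
q [-0.86  0.47  0.08  2.   -0.06  0.68  0.44]
dworld [ 0.0898 -0.5077  0.0035] dp units total [-3.652  2.264 -0.03 ] twist units total [ 2.000e-04 -1.000e-04 -2.689e-01]
```

View pics/w2.png

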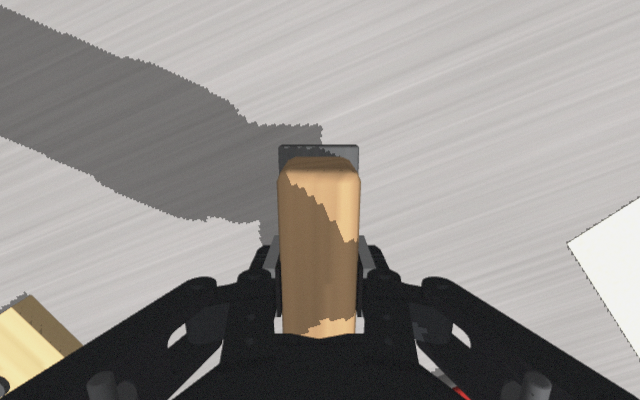

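apply_moves:
  dp:
    - [0, 0, -0.05]
    - [0, 0, -0.05]
    - [0, 0, -0.03]
    - [0, 0, 0]
    - [0, 0, 0]
    - [-0.2, 0, 0]
    - [-0.36, -0.003, 0]
    - [-0.36, -0.003, 0]
    - [-0.36, -0.003, 0]
    - [-0.36, -0.003, 0]
    - [-0.36, -0.003, 0]
    - [-0.36, -0.003, 0]
    - [-0.36, -0.003, 0]
    - [-0.36, -0.003, 0]
    - [-0.36, -0.003, 0]
    - [-0.36, -0.003, 0]
    - [-0.3, -0.003, 0]
    - [-0.2, 0, 0]
    - [0, 0, 0]
    - [0, 0, 0]
  twist:
    - [0, 0, -0.054]
    - [0, 0, -0.054]
    - [0, 0, -0.054]
    - [0, 0, -0.054]
    - [0, 0, -0.053]
    - [0, 0, 0]
    - [0, 0, 0]
    - [0, 0, 0]
    - [0, 0, 0]
    - [0, 0, 0]
    - [0, 0, 0]
    - [0, 0, 0]
    - [0, 0, 0]
    - [0, 0, 0]
    - [0, 0, 0]
    - [0, 0, 0]
    - [0, 0, 0]
    - [0, 0, 0]
    - [0, 0, 0]
    - [0, 0, 0]
  jaw: [255, 255, 255, 255, 255, 255, 255, 255, 255, 255, 255, 255, 255, 255, 255, 255, 255, 255, 255, 255]

```text
clock: 5.7
tcp_pos: [0.5215, -0.1808, 0.2468]
orientation: [-1.962, -2.43, 0.038]
contact_force: [-0.5, 0.0, -2.7]
grip_width: 0.0308
```

Run:
```python
from h import *
p=tow(-.062,-.122)
goto(*p,.0525,100.5)
f=r.grab_frame('wrist');save('w3',f)
f=r.grab_frame('side');save('s3',f)
```

```text
t 5.7 grasp pt [ 0.5215 -0.1808  0.0921] tilt z [-0.0294 -0.0074 -0.9995] yaw 102.17 F [-0.5  0.  -2.7] w 0.0308
q [ 0.19  0.49  0.04  1.97 -0.01  0.71  2.01]
dworld [-0.0107  0.0184 -0.0396] dp units total [ 0.169 -0.045  0.331] twist units total [-0.0145  0.0007  0.0139]
```

View pics/w3.png

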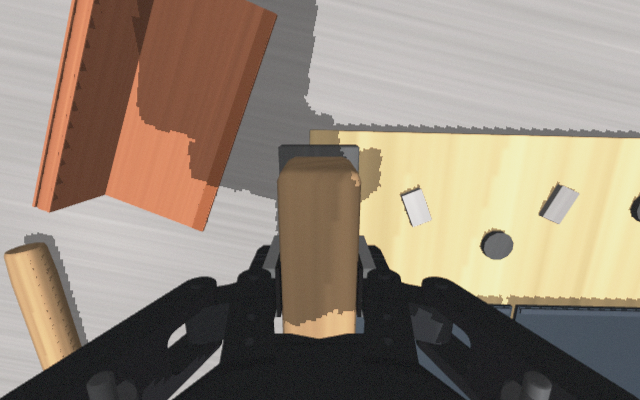

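View pics/s3.png

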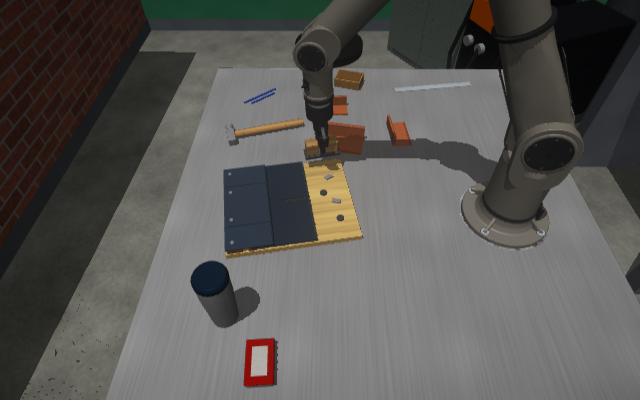

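apply_moves:
  dp:
    - [0.08, -0.02, 0]
    - [0.089, -0.025, 0]
    - [0, 0, 0.1]
    - [0, 0, 0.1]
    - [0, 0, 0]
    - [0, 0, 0]
  twist:
    - [-0.0145, 0.0007, 0.014]
    - [0, 0, 0]
    - [0, 0, 0]
    - [0, 0, 0]
    - [0, 0, 0]
    - [0, 0, 0]
  jaw: [255, 255, 255, 255, 255, 255]

```text
clock: 6.4
tcp_pos: [0.5118, -0.1548, 0.2198]
orientation: [-1.993, -2.424, 0.0]
contact_force: [0.2, -0.0, -2.6]
grip_width: 0.0314
```

Run:
```python
from h import *
p=tow(-.062,-.122)
goto(*p,.0525,100.5)
o=r.get_obs();T=(o['tcp_pos'],o['orientation'])
f=r.grab_frame('wrist');save('w4',f)
np.save('pics/w4T.npy',np.array(T))
```

```text
t 6.4 grasp pt [ 0.5118 -0.1548  0.0651] tilt z [-0.0029  0.0021 -1.    ] yaw 101.16 F [ 0.2 -0.  -2.6] w 0.0314
q [ 0.16  0.5   0.02  2.03 -0.02  0.61  1.96]
dworld [-0.001  -0.0076 -0.0126] dp units total [-0.061 -0.02   0.105] twist units total [-0.0012 -0.0012  0.0055]
```

View pics/w4.png

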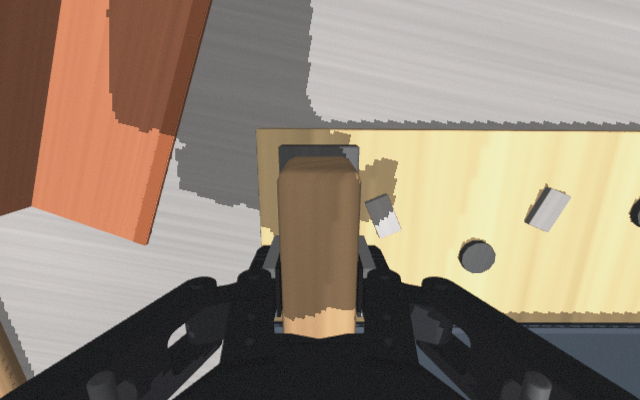

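Run:
```python
from h import *
im=cv2.imread('pics/w4.png')
cv2.imwrite('pics/c5.png',cv2.resize(im[100:350,440:640],None,fx=3,fy=3,interpolation=cv2.INTER_CUBIC)[:600])
f=np.load('pics/w4.npz');T=np.load('pics/w4T.npy')
P=cloud(f,T);g=P[:,:,2]
for u in (300,400,500,600,630):
    # near edge: first v going down where z>.012
    v=[v for v in range(60,300) if g[v,u]>.011 and f['color'][v,u,0]>f['color'][v,u,2]*1.3]
    print('near',u,v[0],P[v[0],u].round(4),tob(P[v[0],u]).round(4))
for u in (490,520,560,600,635):
    v=[v for v in range(290,340) if g[v,u]>.0235]
    if v:print('lip',u,v[0],P[v[0],u].round(4),tob(P[v[0],u]).round(4),P[v[0]-4,u].round(4))
for v in (135,140,200,230):
    uu=[u for u in range(220,300) if g[v,u]>.011];print('end',v,uu[0],P[v,uu[0]].round(4),tob(P[v,uu[0]]).round(4))
```

```text
near 300 128 [ 0.4539 -0.1766  0.0129] [-0.1206 -0.1254]
near 400 129 [ 0.4434 -0.1212  0.0163] [-0.1206 -0.0691]
near 500 130 [ 0.4331 -0.0658  0.0161] [-0.1205 -0.0127]
near 600 131 [ 0.4229 -0.0115  0.0176] [-0.1205  0.0425]
near 630 131 [0.4194 0.0066 0.016 ] [-0.1206  0.0609]
lip 490 305 [ 0.4455 -0.1678  0.1888] [-0.1272 -0.1152] [ 0.539  -0.0338  0.0164]
lip 520 322 [ 0.5454 -0.0162  0.0249] [-0.001   0.0153] [ 0.5471 -0.0103  0.0173]
lip 560 322 [0.54   0.0083 0.0256] [-0.0017  0.0403] [0.5417 0.0155 0.0178]
lip 600 322 [0.5357 0.0347 0.0246] [-0.0011  0.0671] [0.5366 0.0419 0.0176]
lip 635 322 [0.5318 0.0578 0.0239] [-0.0007  0.0906] [0.5325 0.0659 0.0169]
end 135 256 [ 0.4622 -0.1999  0.017 ] [-0.1167 -0.1499]
end 140 256 [ 0.4649 -0.1994  0.0179] [-0.114  -0.1499]
end 200 259 [ 0.4997 -0.193   0.0165] [-0.0786 -0.15  ]
end 230 261 [ 0.5181 -0.189   0.0172] [-0.0598 -0.1495]
```

View pics/c5.png

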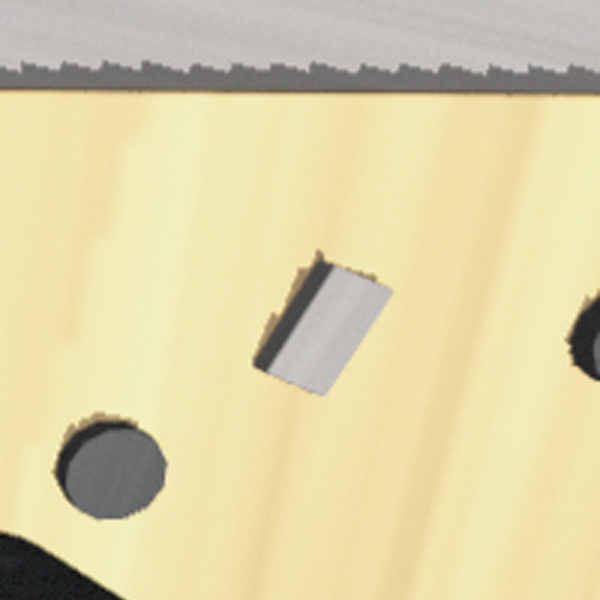

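apply_moves:
  dp:
    - [-0.061, -0.02, 0]
    - [0, 0, 0]
    - [0, 0, 0.05]
    - [0, 0, 0.04]
    - [0, 0, 0.02]
    - [0, 0, 0]
    - [0, 0, 0]
  twist:
    - [-0.0012, -0.0012, 0.0044]
    - [0, 0, 0]
    - [0, 0, 0]
    - [0, 0, 0]
    - [0, 0, 0]
    - [0, 0, 0]
    - [0, 0, 0]
  jaw: [255, 255, 255, 255, 255, 255, 255]

```text
clock: 7.15
tcp_pos: [0.5114, -0.1647, 0.2071]
orientation: [2.008, 2.413, 0.001]
contact_force: [-0.5, -0.8, -1.8]
grip_width: 0.0314
```

Run:
```python
from h import *
p=tow(-.062,-.122)
goto(*p,.0507,100.65)
```

```text
t 7.15 grasp pt [ 0.5114 -0.1647  0.0524] tilt z [ 2.2e-03 -9.0e-04 -1.0e+00] yaw 100.45 F [-0.5 -0.8 -1.8] w 0.0314
q [ 0.17  0.53  0.03  2.03 -0.02  0.58  1.97]
dworld [-0.0006  0.0023 -0.0017] dp units total [ 0.02  -0.001  0.014] twist units total [ 0.0009  0.0006 -0.0016]
```

apply_moves:
  dp:
    - [0, 0, 0.012]
    - [0, 0, 0]
    - [0.06, 0, 0]
    - [0.08, 0, 0]
    - [0.08, 0, 0]
    - [0.08, 0, 0]
    - [0.08, 0, 0]
    - [0.08, 0, 0]
    - [0, 0, 0]
    - [0, 0, 0]
  twist:
    - [0, 0, -0.0016]
    - [0, 0, 0]
    - [0, 0, 0]
    - [0, 0, 0]
    - [0, 0, 0]
    - [0, 0, 0]
    - [0, 0, 0]
    - [0, 0, 0]
    - [0, 0, 0]
    - [0, 0, 0]
  jaw: [255, 255, 255, 255, 255, 255, 255, 255, 255, 255]

```text
clock: 8.15
tcp_pos: [0.5009, -0.1045, 0.2071]
orientation: [2.001, 2.417, 0.003]
contact_force: [0.5, -2.1, -0.2]
grip_width: 0.031
```

Run:
```python
from h import *
p=tow(-.062,.165)
goto(*p,.0507,100.65);print(tob(r.get_obs()['tcp_pos']))
f=r.grab_frame('wrist');save('w5',f)
```

```text
t 8.15 grasp pt [ 0.5009 -0.1045  0.0524] tilt z [ 3.8e-03 -9.0e-04 -1.0e+00] yaw 100.76 F [ 0.5 -2.1 -0.2] w 0.031
q [ 0.06  0.5   0.03  2.09 -0.02  0.55  1.86]
dworld [-0.0432  0.2241 -0.0017] dp units total [ 1.902 -0.005  0.011] twist units total [0.0017 0.0008 0.0009]
[-0.06100963 -0.06326233]
```

View pics/w5.png

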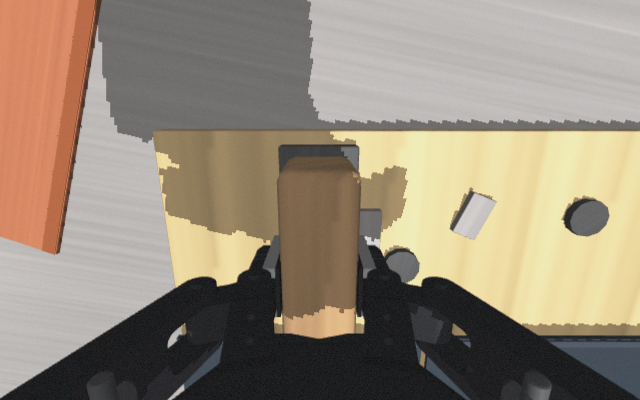

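apply_moves:
  dp:
    - [0.08, 0, 0]
    - [0.1, 0, 0]
    - [0.1, 0, 0]
    - [0.1, 0, 0]
    - [0.1, 0, 0]
    - [0.1, 0, 0]
    - [0.1, 0, 0]
    - [0.1, 0, 0]
    - [0.08, 0, 0]
    - [0, 0, 0]
    - [0, 0, 0]
  twist:
    - [0.0017, 0.0008, 0.0009]
    - [0, 0, 0]
    - [0, 0, 0]
    - [0, 0, 0]
    - [0, 0, 0]
    - [0, 0, 0]
    - [0, 0, 0]
    - [0, 0, 0]
    - [0, 0, 0]
    - [0, 0, 0]
    - [0, 0, 0]
  jaw: [255, 255, 255, 255, 255, 255, 255, 255, 255, 255, 255]

```text
clock: 9.3
tcp_pos: [0.4802, 0.0065, 0.2071]
orientation: [2.006, 2.418, 0.001]
contact_force: [1.1, -1.5, 0.0]
grip_width: 0.031
```

Run:
```python
from h import *
p=tow(-.062,.165)
goto(*p,.0507,100.65);print(tob(r.get_obs()['tcp_pos']))
f=r.grab_frame('wrist');save('w6',f)
```

```text
t 9.3 grasp pt [0.4802 0.0065 0.0524] tilt z [ 4.e-04  4.e-04 -1.e+00] yaw 100.66 F [ 1.1 -1.5  0. ] w 0.031
q [-0.17  0.46  0.03  2.16 -0.03  0.52  1.64]
dworld [-0.0225  0.1132 -0.0017] dp units total [ 0.962 -0.01   0.014] twist units total [ 0.0002 -0.0002  0.0001]
[-0.06083959  0.04960089]
```

View pics/w6.png

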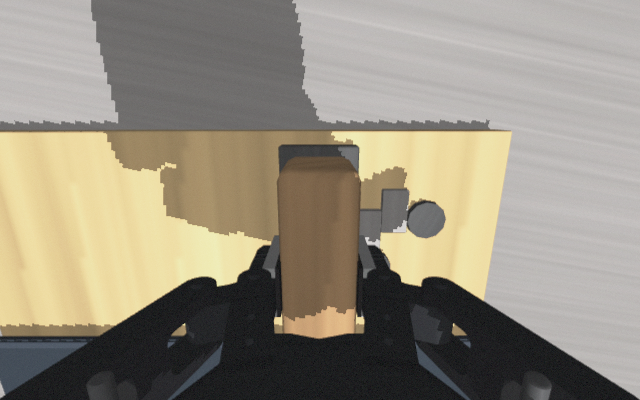

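apply_moves:
  dp:
    - [0.08, -0.002, 0]
    - [0.1, -0.002, 0]
    - [0.1, 0, 0]
    - [0.1, 0, 0]
    - [0.1, 0, 0]
    - [0.1, 0, 0]
    - [0.1, 0, 0]
    - [0.1, 0, 0]
    - [0.1, 0, 0]
    - [0.1, 0, 0]
    - [0.08, 0, 0]
    - [0, 0, 0]
    - [0, 0, 0]
  twist:
    - [0, 0, 0]
    - [0, 0, 0]
    - [0, 0, 0]
    - [0, 0, 0]
    - [0, 0, 0]
    - [0, 0, 0]
    - [0, 0, 0]
    - [0, 0, 0]
    - [0, 0, 0]
    - [0, 0, 0]
    - [0, 0, 0]
    - [0, 0, 0]
    - [0, 0, 0]
  jaw: [255, 255, 255, 255, 255, 255, 255, 255, 255, 255, 255, 255, 255]

```text
clock: 10.65
tcp_pos: [0.4533, 0.1431, 0.2063]
orientation: [-2.004, -2.418, 0.001]
contact_force: [0.3, 0.2, -2.6]
grip_width: 0.0309
```

Run:
```python
from h import *
goto(.40,.36,.0507,100.65);print(tob(r.get_obs()['tcp_pos']))
f=r.grab_frame('wrist');save('w7',f)
f=r.grab_frame('side');save('s7',f)
cv2.imwrite('pics/s7c.png',cv2.resize(cv2.imread('pics/s7.png')[140:340,200:440],None,fx=3,fy=3,interpolation=cv2.INTER_CUBIC))
```

```text
t 10.65 grasp pt [0.4533 0.1431 0.0516] tilt z [-1.7e-03  3.0e-04 -1.0e+00] yaw 100.7 F [ 0.3  0.2 -2.6] w 0.0309
q [-0.46  0.46  0.03  2.17 -0.03  0.51  1.35]
dworld [-0.0533  0.2169 -0.0009] dp units total [ 1.859 -0.101  0.009] twist units total [-0.0008 -0.0003  0.0004]
[-0.06203635  0.18884807]
```

View pics/w7.png

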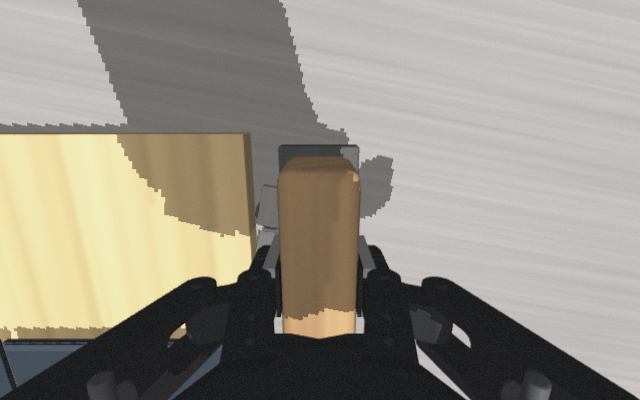

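View pics/s7c.png

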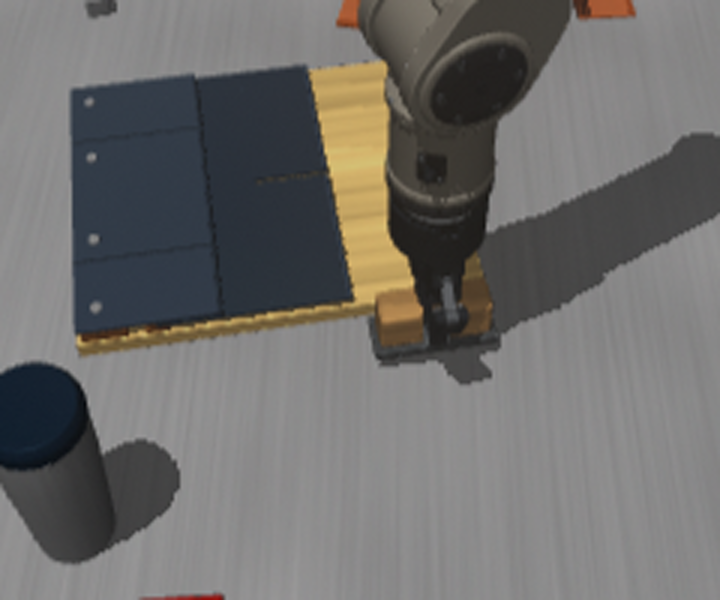

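apply_moves:
  dp:
    - [0, 0, -0.15]
    - [0, 0, -0.2]
    - [0.1, 0, 0]
    - [0.25, 0, 0]
    - [0.3, 0, 0]
    - [0.3, 0, 0]
    - [0.3, 0, 0]
    - [0.25, 0, 0]
    - [0.15, 0, 0]
    - [0, 0, 0]
    - [0, 0, 0]
  twist:
    - [0, 0, 0]
    - [0, 0, 0]
    - [0, 0, 0]
    - [0, 0, 0]
    - [0, 0, 0]
    - [0, 0, 0]
    - [0, 0, 0]
    - [0, 0, 0]
    - [0, 0, 0]
    - [0, 0, 0]
    - [0, 0, 0]
  jaw: [255, 255, 255, 255, 255, 255, 255, 255, 255, 255, 255]

```text
clock: 11.85
tcp_pos: [0.4151, 0.342, 0.2424]
orientation: [-2.017, -2.404, 0.012]
contact_force: [-0.4, -0.7, -3.5]
grip_width: 0.0311
```

Run:
```python
from h import *
goto(.415,.345,.034,100.65);print(tob(r.get_obs()['tcp_pos']))
f=r.grab_frame('wrist');save('w8',f)
f=r.grab_frame('side');save('s8',f)
cv2.imwrite('pics/s8c.png',cv2.resize(cv2.imread('pics/s8.png')[140:340,200:440],None,fx=3,fy=3,interpolation=cv2.INTER_CUBIC))
```

```text
t 11.85 grasp pt [0.4151 0.342  0.0877] tilt z [-0.0073 -0.0035 -1.    ] yaw 99.99 F [-0.4 -0.7 -3.5] w 0.0311
q [-0.82  0.47  0.01  2.01 -0.02  0.67  0.95]
dworld [-0.0001  0.003  -0.0537] dp units total [0.026 0.007 0.447] twist units total [-0.0037  0.001  -0.0055]
[-0.06280451  0.39138614]
```

View pics/w8.png

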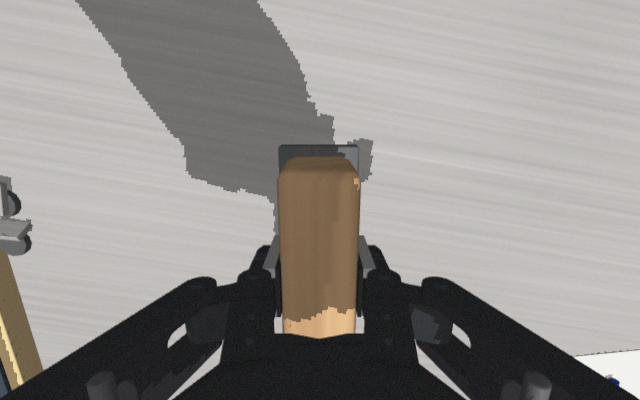

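View pics/s8c.png

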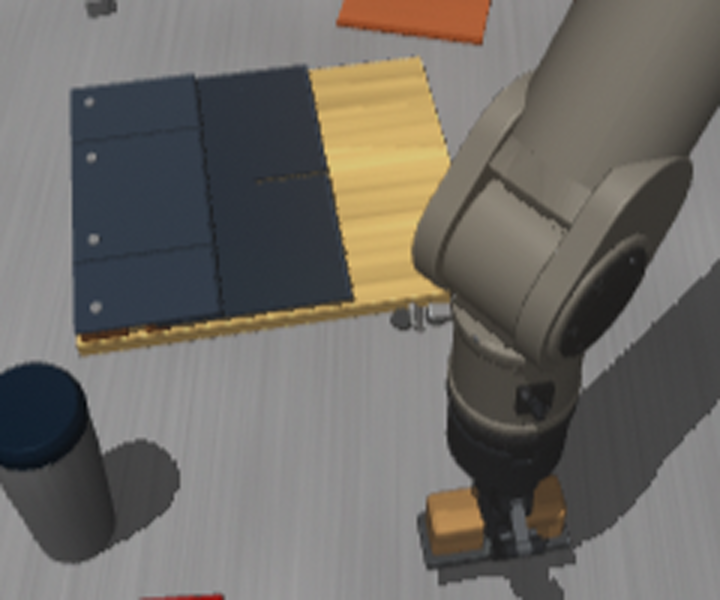

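apply_moves:
  dp:
    - [0, 0, 0.1]
    - [0, 0, 0.15]
    - [0, 0, 0.1]
    - [0, 0, 0.05]
    - [0, 0, 0]
    - [0, 0, 0]
  twist:
    - [-0.0037, 0.001, -0.005]
    - [0, 0, 0]
    - [0, 0, 0]
    - [0, 0, 0]
    - [0, 0, 0]
    - [0, 0, 0]
  jaw: [255, 255, 255, 255, 255, 255]

```text
clock: 12.55
tcp_pos: [0.4182, 0.3351, 0.1933]
orientation: [2.019, 2.404, -0.001]
contact_force: [0.7, -0.9, -1.6]
grip_width: 0.0312
```

Run:
```python
from h import *
goto(.415,.345,.033,100.65)
```

```text
t 12.55 grasp pt [0.4182 0.3351 0.0386] tilt z [ 0.0014 -0.0024 -1.    ] yaw 99.95 F [ 0.7 -0.9 -1.6] w 0.0312
q [-0.8   0.55  0.01  2.04 -0.01  0.55  0.96]
dworld [-0.0032  0.0099 -0.0056] dp units total [ 0.086 -0.012  0.046] twist units total [ 0.0005  0.0012 -0.0058]
```

apply_moves:
  dp:
    - [0, 0, 0.03]
    - [0, 0, 0]
    - [0, 0, 0.012]
    - [0, 0, 0]
    - [0, 0, 0]
  twist:
    - [0, 0, 0]
    - [0, 0, 0]
    - [0, 0, 0]
    - [0, 0, 0]
    - [0, 0, 0]
  jaw: [255, 255, 255, 255, 255]

```text
clock: 13.05
tcp_pos: [0.419, 0.3356, 0.1896]
orientation: [2.019, 2.403, 0.004]
contact_force: [-0.4, 0.6, -2.6]
grip_width: 0.0309
```

apply_moves:
  dp:
    - [0, 0, 0.012]
    - [0, 0, 0.012]
    - [0, 0, 0]
    - [0, 0, 0]
  twist:
    - [0, 0, 0]
    - [0, 0, 0]
    - [0, 0, 0]
    - [0, 0, 0]
  jaw: [255, 255, 255, 255]

```text
clock: 13.45
tcp_pos: [0.4192, 0.3359, 0.1898]
orientation: [2.019, 2.403, 0.005]
contact_force: [0.2, 0.1, -2.9]
grip_width: 0.0311
```

apply_moves:
  dp:
    - [0, 0, 0.03]
    - [0, 0, 0]
    - [0, 0, 0]
  twist:
    - [0, 0, 0]
    - [0, 0, 0]
    - [0, 0, 0]
  jaw: [255, 255, 255]

```text
clock: 13.75
tcp_pos: [0.4198, 0.3364, 0.19]
orientation: [2.02, 2.403, 0.008]
contact_force: [-0.4, -0.8, -2.7]
grip_width: 0.0314
```

Run:
```python
from h import *
goto(.415,.345,.033,100.65)
f=r.grab_frame('wrist');save('w9',f)
f=r.grab_frame('side');save('s9',f)
cv2.imwrite('pics/s9c.png',cv2.resize(cv2.imread('pics/s9.png')[260:380,280:440],None,fx=5,fy=5,interpolation=cv2.INTER_CUBIC))
goto(.415,.345,.033,100.65)
```

```text
t 13.75 grasp pt [0.4198 0.3364 0.0353] tilt z [ 0.0054  0.0021 -1.    ] yaw 99.9 F [-0.4 -0.8 -2.7] w 0.0314
q [-0.8   0.56  0.01  2.04 -0.01  0.54  0.96]
dworld [-0.0048  0.0086 -0.0023] dp units total [ 0.077 -0.027  0.019] twist units total [ 0.0027 -0.0005 -0.0062]
t 13.85 grasp pt [0.4196 0.3363 0.0349] tilt z [ 0.0048  0.0015 -1.    ] yaw 99.91 F [-0.2 -0.2 -2.6] w 0.0313
q [-0.8   0.56  0.01  2.04 -0.01  0.54  0.96]
dworld [-0.0046  0.0087 -0.0019] dp units total [ 0.078 -0.026  0.015] twist units total [ 0.0024 -0.0003 -0.0061]
```

View pics/s9c.png

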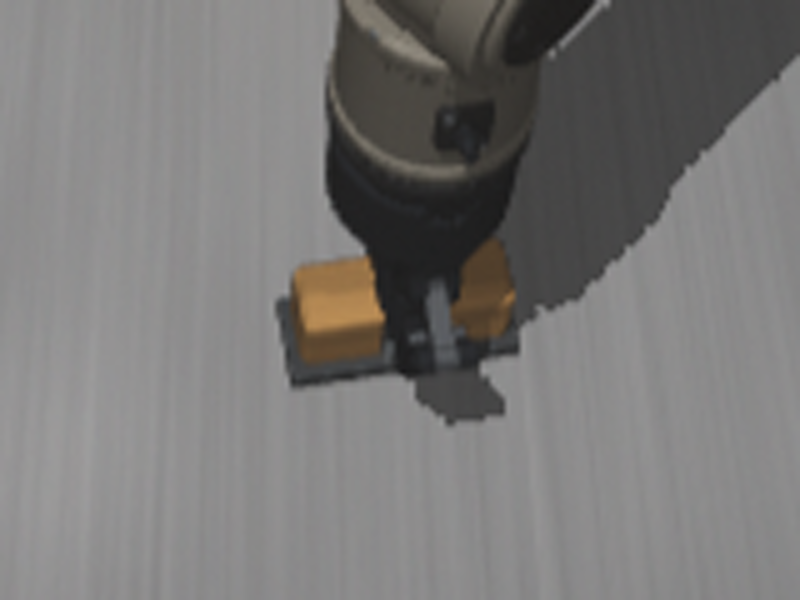

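View pics/w9.png

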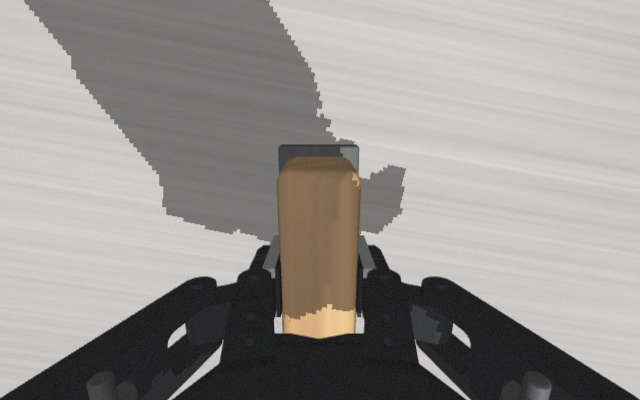

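apply_moves:
  dp:
    - [0, 0, 0.03]
    - [0, 0, 0]
    - [0, 0, 0]
    - [0, 0, 0]
    - [0, 0, 0]
    - [0, 0, 0]
    - [0, 0, 0]
    - [0, 0, 0]
    - [0, 0, 0]
  twist:
    - [0.0024, -0.0003, 0]
    - [0, 0, 0]
    - [0, 0, 0]
    - [0, 0, 0]
    - [0, 0, 0]
    - [0, 0, 0]
    - [0, 0, 0]
    - [0, 0, 0]
    - [0, 0, 0]
  jaw: [255, 255, 0, 0, 0, 0, 0, 0, 0]

```text
clock: 14.75
tcp_pos: [0.4207, 0.3369, 0.1882]
orientation: [2.022, 2.404, 0.001]
contact_force: [1.1, -0.0, 0.8]
grip_width: 0.0854
```

Run:
```python
from h import *
goto(.415,.345,.033,100.65)
```

```text
t 14.75 grasp pt [0.4207 0.3369 0.0335] tilt z [ 3.e-04  3.e-04 -1.e+00] yaw 99.88 F [ 1.1 -0.   0.8] w 0.0854
q [-0.8   0.56  0.01  2.03 -0.01  0.55  0.96]
dworld [-0.0057  0.0081 -0.0005] dp units total [ 0.075 -0.035  0.005] twist units total [ 0.0001 -0.0001 -0.0064]
```

apply_moves:
  dp:
    - [0, 0, -0.2]
    - [0, 0, -0.35]
    - [0, 0, -0.35]
    - [0, 0, -0.2]
    - [0, 0, 0]
    - [-0.36, 0.083, 0]
    - [-0.36, 0.083, 0]
    - [-0.36, 0.083, 0]
    - [-0.36, 0.083, 0]
    - [-0.36, 0.083, 0]
    - [-0.36, 0.083, 0]
    - [-0.36, 0.083, 0]
    - [-0.36, 0.083, 0]
    - [-0.36, 0.083, 0]
    - [-0.36, 0.083, 0]
    - [-0.36, 0.083, 0]
    - [-0.36, 0.083, 0]
    - [-0.36, 0.083, 0]
    - [-0.3, 0.06, 0]
    - [0, 0, 0]
  twist:
    - [0, 0, 0]
    - [0, 0, 0.055]
    - [0, 0, 0.055]
    - [0, 0, 0.055]
    - [0, 0, 0]
    - [0, 0, 0]
    - [0, 0, 0]
    - [0, 0, 0]
    - [0, 0, 0]
    - [0, 0, 0]
    - [0, 0, 0]
    - [0, 0, 0]
    - [0, 0, 0]
    - [0, 0, 0]
    - [0, 0, 0]
    - [0, 0, 0]
    - [0, 0, 0]
    - [0, 0, 0]
    - [0, 0, 0]
    - [0, 0, 0]
  jaw: [0, 0, 0, 0, 0, 0, 0, 0, 0, 0, 0, 0, 0, 0, 0, 0, 0, 0, 0, 0]

```text
clock: 16.75
tcp_pos: [0.4498, -0.2965, 0.313]
orientation: [-2.377, -2.045, 0.017]
contact_force: [-0.4, -0.6, 0.5]
grip_width: 0.0854
```

Run:
```python
from h import *
goto(.458,-.329,.1,80.2)
o=r.get_obs();np.save('pics/w10T.npy',np.array((o['tcp_pos'],o['orientation'])))
f=r.grab_frame('wrist');save('w10',f)
f=r.grab_frame('side');save('s10',f)
cv2.imwrite('pics/s10c.png',cv2.resize(cv2.imread('pics/s10.png')[150:350,200:440],None,fx=3,fy=3,interpolation=cv2.INTER_CUBIC))
T=np.load('pics/w10T.npy');f=np.load('pics/w10.npz')
P=cloud(f,T).reshape(-1,3);m=(P[:,2]>.044)&(P[:,2]<.056)&(np.hypot(P[:,0]-.46,P[:,1]+.33)<.1)
print(m.sum(),cv2.minAreaRect(np.ascontiguousarray(P[m,:2].astype(np.float32))*1000),np.median(P[m,2]))
```

```text
t 16.75 grasp pt [ 0.4498 -0.2965  0.1583] tilt z [-0.0118 -0.0025 -0.9999] yaw 81.4 F [-0.4 -0.6  0.5] w 0.0854
q [ 0.14  0.39  0.4   1.99 -0.19  0.81  2.07]
dworld [ 0.0082 -0.0325 -0.0583] dp units total [-0.255  0.114  0.486] twist units total [-0.0054  0.0021  0.01  ]
2406 ((457.02117919921875, -329.9804992675781), (10.308311462402344, 160.4314727783203), 79.55105590820312) 0.04915882277124162
```

View pics/w10.png

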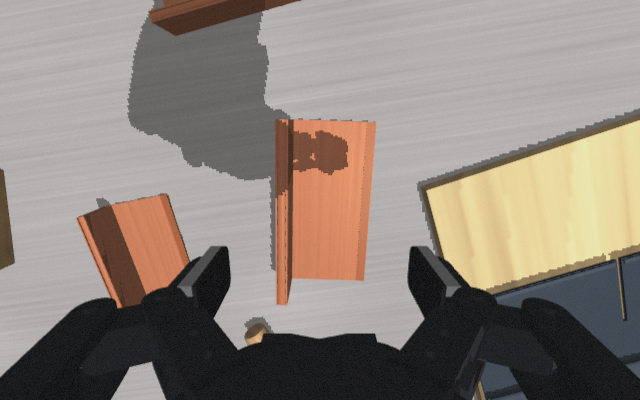

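View pics/s10c.png

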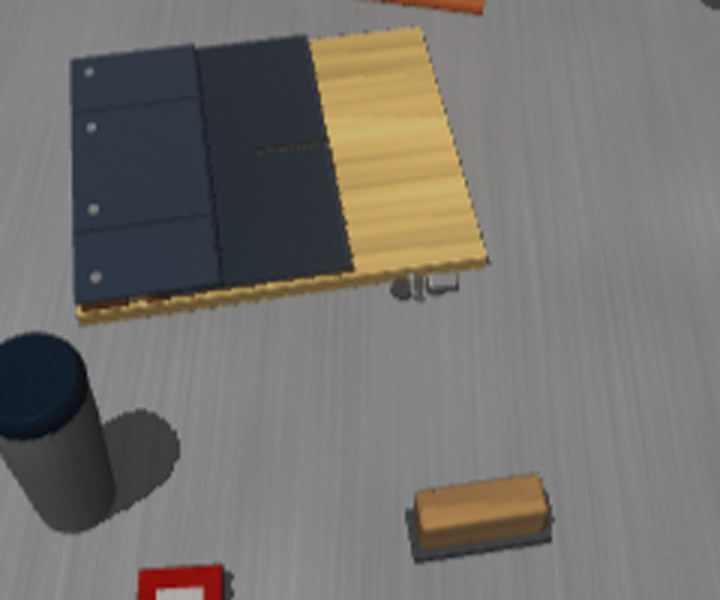

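apply_moves:
  dp:
    - [-0.13, 0.057, 0.05]
    - [-0.13, 0.057, 0.15]
    - [0, 0, 0.2]
    - [0, 0, 0.1]
    - [0, 0, 0]
    - [0, 0, 0]
  twist:
    - [-0.0054, 0.002, 0.01]
    - [0, 0, 0]
    - [0, 0, 0]
    - [0, 0, 0]
    - [0, 0, 0]
    - [0, 0, 0]
  jaw: [0, 0, 0, 0, 0, 0]

```text
clock: 17.45
tcp_pos: [0.4612, -0.3153, 0.2481]
orientation: [-2.374, -2.041, -0.007]
contact_force: [-0.9, -0.8, 0.3]
grip_width: 0.0854
```

Run:
```python
from h import *
goto(.4577,-.3295,.032,79.9)
```

```text
t 17.45 grasp pt [ 0.4612 -0.3153  0.0934] tilt z [-0.0039  0.0112 -0.9999] yaw 81.37 F [-0.9 -0.8  0.3] w 0.0854
q [ 0.22  0.51  0.35  1.98 -0.28  0.71  2.16]
dworld [-0.0035 -0.0142 -0.0614] dp units total [-0.127 -0.008  0.51 ] twist units total [-0.0027 -0.005   0.0123]
```

apply_moves:
  dp:
    - [-0.127, -0.008, 0.03]
    - [0, 0, 0.1]
    - [0, 0, 0.1]
    - [0, 0, 0]
    - [0, 0, 0]
  twist:
    - [-0.003, -0.005, 0.013]
    - [0, 0, 0]
    - [0, 0, 0]
    - [0, 0, 0]
    - [0, 0, 0]
  jaw: [0, 0, 0, 0, 0]

```text
clock: 17.95
tcp_pos: [0.4585, -0.3311, 0.2201]
orientation: [2.407, 2.011, 0.003]
contact_force: [0.4, 1.4, 1.6]
grip_width: 0.0855
```

Run:
```python
from h import *
goto(.4577,-.3295,.032,79.9)
o=r.get_obs();T=np.array((o['tcp_pos'],o['orientation']))
f=r.grab_frame('wrist');save('w11',f)
P=cloud(f,T).reshape(-1,3);m=(P[:,2]>.044)&(P[:,2]<.056)&(np.hypot(P[:,0]-.46,P[:,1]+.33)<.1)
C=f['color'].reshape(-1,3).astype(int);m&=C[:,0]>1.6*C[:,2]
print(m.sum(),cv2.minAreaRect(np.ascontiguousarray(P[m,:2].astype(np.float32))*1000),np.median(P[m,2]))
```

```text
t 17.95 grasp pt [ 0.4585 -0.3311  0.0654] tilt z [ 0.0042 -0.0025 -1.    ] yaw 79.75 F [0.4 1.4 1.6] w 0.0855
q [ 0.25  0.56  0.34  1.98 -0.3   0.64  2.18]
dworld [-0.0008  0.0016 -0.0334] dp units total [ 0.013 -0.01   0.278] twist units total [ 0.0022  0.0008 -0.0012]
5179 ((444.3438415527344, -327.4211730957031), (9.88489055633545, 134.3356475830078), 79.56526947021484) 0.04923244951070152
```

View pics/w11.png

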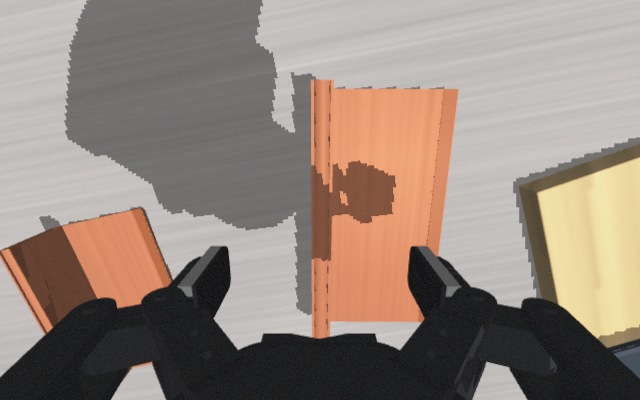

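apply_moves:
  dp:
    - [0.008, -0.012, 0.05]
    - [0, 0, 0.1]
    - [0, 0, 0.08]
    - [0, 0, 0]
    - [0, 0, 0]
  twist:
    - [0.002, 0.001, 0.001]
    - [0, 0, 0]
    - [0, 0, 0]
    - [0, 0, 0]
    - [0, 0, 0]
  jaw: [0, 0, 0, 0, 0]

```text
clock: 18.5
tcp_pos: [0.4573, -0.3294, 0.19]
orientation: [-2.412, -2.012, -0.001]
contact_force: [-0.2, -0.4, 0.3]
grip_width: 0.0853
```

Run:
```python
from h import *
goto(.4572,-.3298,.031,79.65)
```

```text
t 18.5 grasp pt [ 0.4573 -0.3294  0.0353] tilt z [ 0.     0.001 -1.   ] yaw 79.66 F [-0.2 -0.4  0.3] w 0.0853
q [ 0.27  0.61  0.32  1.99 -0.33  0.59  2.2 ]
dworld [-0.0001 -0.0004 -0.0043] dp units total [-0.004 -0.     0.036] twist units total [-0.0001 -0.0005  0.0001]
```

apply_moves:
  dp:
    - [0, 0, 0.03]
    - [0, 0, 0]
    - [0, 0, 0]
    - [0, 0, 0]
    - [0, 0, 0]
    - [0, 0, 0]
    - [0, 0, 0]
    - [0, 0, 0]
    - [0, 0, 0]
    - [0, 0, 0]
    - [0, 0, 0]
    - [0, 0, 0]
  twist:
    - [0, 0, 0]
    - [0, 0, 0]
    - [0, 0, 0]
    - [0, 0, 0]
    - [0, 0, 0]
    - [0, 0, 0]
    - [0, 0, 0]
    - [0, 0, 0]
    - [0, 0, 0]
    - [0, 0, 0]
    - [0, 0, 0]
    - [0, 0, 0]
  jaw: [0, 0, 255, 255, 255, 255, 255, 255, 255, 255, 255, 255]
  grip_force: 110

```text
clock: 19.7
tcp_pos: [0.4577, -0.3298, 0.1872]
orientation: [2.412, 2.011, 0.002]
contact_force: [-0.3, -0.4, 0.8]
grip_width: 0.0084
```

Run:
```python
from h import *
goto(.4572,-.3298,.031,79.65)
```

```text
t 19.7 grasp pt [ 0.4577 -0.3298  0.0325] tilt z [ 0.0018 -0.     -1.    ] yaw 79.65 F [-0.3 -0.4  0.8] w 0.0084
q [ 0.27  0.62  0.31  1.99 -0.33  0.58  2.2 ]
dworld [-0.0005 -0.     -0.0015] dp units total [-0.001 -0.004  0.013] twist units total [ 0.0008 -0.0001  0.    ]
```

apply_moves:
  dp:
    - [0, 0, -0.05]
    - [0, 0, -0.15]
    - [0, 0, -0.2]
    - [0, 0, -0.2]
    - [0, 0, -0.15]
    - [0, 0, 0]
    - [0, 0, 0]
    - [0, 0, 0]
    - [0, 0, 0]
    - [0, 0, 0]
    - [0, 0, 0]
    - [0, 0, 0]
    - [0, 0, 0]
    - [0, 0, 0]
    - [0, 0, 0]
    - [0, 0, 0]
  twist:
    - [0, 0, 0]
    - [0, 0, 0]
    - [0, 0, 0]
    - [0, 0, 0]
    - [0, 0, 0.04]
    - [0, 0, 0.06]
    - [0, 0, 0.06]
    - [0, 0, 0.06]
    - [0, 0, 0.06]
    - [0, 0, 0.06]
    - [0, 0, 0.06]
    - [0, 0, 0.06]
    - [0, 0, 0.06]
    - [0, 0, 0.05]
    - [0, 0, 0]
    - [0, 0, 0]
  jaw: [255, 255, 255, 255, 255, 255, 255, 255, 255, 255, 255, 255, 255, 255, 255, 255]

```text
clock: 21.3
tcp_pos: [0.4542, -0.3264, 0.281]
orientation: [-3.125, -0.237, 0.008]
contact_force: [-0.1, 0.2, -2.7]
grip_width: 0.0087
```

Run:
```python
from h import *
p=tow(-.108,0);goto(*p,.1,10.65)
f=r.grab_frame('wrist');save('w12',f)
```

```text
t 21.3 grasp pt [ 0.4542 -0.3264  0.1263] tilt z [-0.0058  0.0075 -1.    ] yaw 8.68 F [-0.1  0.2 -2.7] w 0.0087
q [-0.03  0.54  0.72  1.98 -0.49  0.81  1.12]
dworld [-0.0111  0.2754 -0.0263] dp units total [ 0.256 -2.281  0.237] twist units total [-0.004   0.0021 -0.0164]
```

View pics/w12.png

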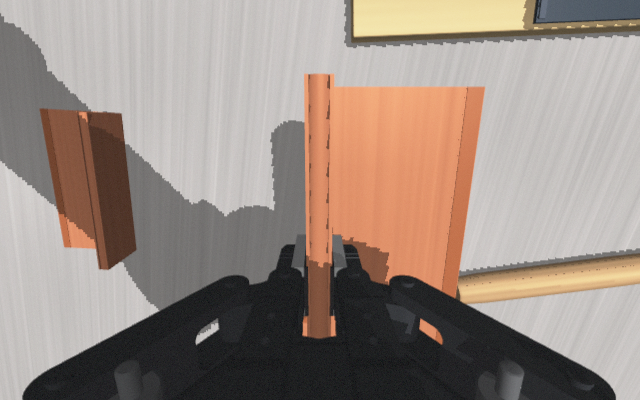

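apply_moves:
  dp:
    - [0, 0, 0]
    - [0.02, -0.15, 0]
    - [0.03, -0.28, 0]
    - [0.03, -0.3, 0]
    - [0.035, -0.3, 0]
    - [0.035, -0.3, 0]
    - [0.035, -0.3, 0]
    - [0.035, -0.28, 0]
    - [0.03, -0.2, 0]
    - [0, 0, 0]
    - [0, 0, 0]
  twist:
    - [-0.004, 0.002, -0.016]
    - [0, 0, 0]
    - [0, 0, 0]
    - [0, 0, 0]
    - [0, 0, 0]
    - [0, 0, 0]
    - [0, 0, 0]
    - [0, 0, 0]
    - [0, 0, 0]
    - [0, 0, 0]
    - [0, 0, 0]
  jaw: [255, 255, 255, 255, 255, 255, 255, 255, 255, 255, 255]

```text
clock: 22.45
tcp_pos: [0.4324, -0.0655, 0.2816]
orientation: [3.12, 0.338, 0.013]
contact_force: [-0.8, -0.9, -3.2]
grip_width: 0.0087
```

Run:
```python
from h import *
p=tow(-.105,0);goto(*p,.07,10.65);print(tob(r.get_obs()['tcp_pos']))
```

```text
t 22.45 grasp pt [ 0.4324 -0.0655  0.1269] tilt z [ 0.0086 -0.0029 -1.    ] yaw 12.35 F [-0.8 -0.9 -3.2] w 0.0087
q [-0.65  0.35  0.79  2.26 -0.4   0.67  0.64]
dworld [ 0.0136  0.015  -0.0569] dp units total [ 0.134 -0.1    0.475] twist units total [ 0.0022 -0.0037  0.0142]
[-0.12118423 -0.01222722]
```

apply_moves:
  dp:
    - [0.07, -0.05, 0]
    - [0.064, -0.05, 0]
    - [0, 0, 0.15]
    - [0, 0, 0.15]
    - [0, 0, 0.08]
    - [0, 0, 0]
    - [0, 0, 0]
  twist:
    - [0.002, -0.004, 0.014]
    - [0, 0, 0]
    - [0, 0, 0]
    - [0, 0, 0]
    - [0, 0, 0]
    - [0, 0, 0]
    - [0, 0, 0]
  jaw: [255, 255, 255, 255, 255, 255, 255]

```text
clock: 23.15
tcp_pos: [0.4486, -0.0549, 0.236]
orientation: [3.126, 0.293, 0.009]
contact_force: [0.3, -0.2, -2.5]
grip_width: 0.0088
```

Run:
```python
from h import *
p=tow(-.105,0);goto(*p,.055,10.65);print(tob(r.get_obs()['tcp_pos']))
o=r.get_obs();T=np.array((o['tcp_pos'],o['orientation']));np.save('pics/w13T.npy',T)
f=r.grab_frame('wrist');save('w13',f)
f=r.grab_frame('side');save('s13',f)
cv2.imwrite('pics/s13c.png',cv2.resize(cv2.imread('pics/s13.png')[130:280,220:420],None,fx=4,fy=4,interpolation=cv2.INTER_CUBIC))
```

```text
t 23.15 grasp pt [ 0.4486 -0.0549  0.0813] tilt z [ 0.0057 -0.0019 -1.    ] yaw 10.7 F [ 0.3 -0.2 -2.5] w 0.0088
q [-0.57  0.46  0.68  2.25 -0.52  0.59  0.69]
dworld [-0.0026  0.0045 -0.0263] dp units total [-0.015 -0.041  0.219] twist units total [ 0.0014 -0.0025  0.0004]
[-0.10329234 -0.00485339]
```

View pics/w13.png

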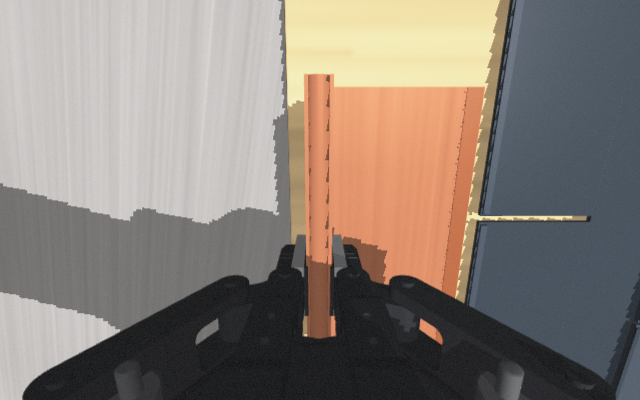

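View pics/s13c.png

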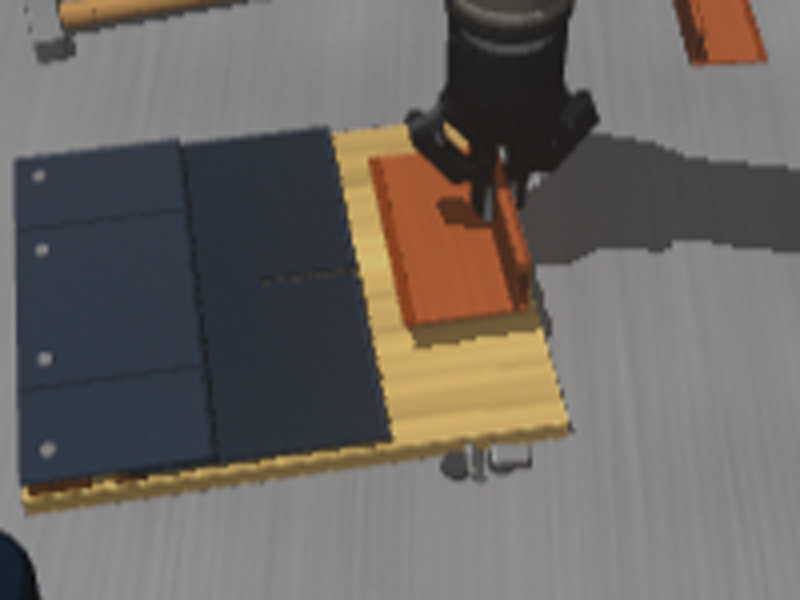

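```bash
cat >> h.py <<'E'
def legfit(f,T):
    P=cloud(f,T).reshape(-1,3);C=f['color'].reshape(-1,3).astype(int)
    p,o=T;R=Ro.from_rotvec(o).as_matrix()
    L=(P-p)@R  # tool coords
    m=(C[:,0]>1.5*C[:,2])&(C[:,0]>90)&(L[:,0]>.012)&(L[:,0]<.1)&(L[:,1]<-.02)&(L[:,1]>-.09)&(L[:,2]>.165)
    Q=L[m]
    for rng in [(.012,.065),(.07,.09)]:
        s=Q[(Q[:,0]>rng[0])&(Q[:,0]<rng[1])]
        if len(s)<50: print('few',len(s));continue
        A=np.c_[s[:,0],s[:,1],np.ones(len(s))];c=np.linalg.lstsq(A,s[:,2],rcond=None)[0]
        for _ in range(3):
            e=s[:,2]-A@c;k=abs(e)<2.5*np.std(e);c=np.linalg.lstsq(A[k],s[k,2],rcond=None)[0]
        print(rng,len(s),'tool z at x=0.04,y=0 below grasp:',np.round(c@[.04,0,1]-r.hold_point_z,4),'at x .08',np.round(c@[.08,0,1]-r.hold_point_z,4),'slope x,y deg',np.rad2deg(c[:2]).round(2))
    # edge x vs y
    for y in (-.03,-.05,-.07):
        s=Q[abs(Q[:,1]-y)<.003];print('edge x at y',y,np.percentile(s[:,0],[99.5]).round(4),end=' ')
    print('ymin',np.percentile(Q[:,1],.1).round(4))
E
python3 - <<'E'
from h import *
legfit(np.load('pics/w13.npz'),np.load('pics/w13T.npy'))
legfit(np.load('pics/w12.npz'),np.load('pics/w13T.npy'))
E
```

```text
(0.012, 0.065) 12765 tool z at x=0.04,y=0 below grasp: 0.03 at x .08 0.03 slope x,y deg [0.06 0.05]
(0.07, 0.09) 2493 tool z at x=0.04,y=0 below grasp: 0.0301 at x .08 0.0296 slope x,y deg [-0.71  0.05]
edge x at y -0.03 [0.0994] edge x at y -0.05 [0.0995] edge x at y -0.07 [0.0993] ymin -0.0869
(0.012, 0.065) 12670 tool z at x=0.04,y=0 below grasp: 0.03 at x .08 0.0301 slope x,y deg [0.11 0.07]
(0.07, 0.09) 2497 tool z at x=0.04,y=0 below grasp: 0.0301 at x .08 0.0296 slope x,y deg [-0.73  0.01]
edge x at y -0.03 [0.0799] edge x at y -0.05 [0.0798] edge x at y -0.07 [0.08] ymin -0.0812
```

apply_moves:
  dp:
    - [-0.01, -0.03, 0.04]
    - [0, 0, 0.08]
    - [0, 0, 0.06]
    - [0, 0, 0]
    - [0, 0, 0]
  twist:
    - [0.0014, -0.0025, 0]
    - [0, 0, 0]
    - [0, 0, 0]
    - [0, 0, 0]
    - [0, 0, 0]
  jaw: [255, 255, 255, 255, 255]

```text
clock: 23.75
tcp_pos: [0.4471, -0.0507, 0.2138]
orientation: [-3.127, -0.295, -0.004]
contact_force: [-0.2, -0.1, -1.9]
grip_width: 0.0082
```

Run:
```python
from h import *
p=tow(-.105,0);goto(*p,.0525,10.65);print(tob(r.get_obs()['tcp_pos']))
```

```text
t 23.75 grasp pt [ 0.4471 -0.0507  0.0591] tilt z [ 0.0023  0.0011 -1.    ] yaw 10.77 F [-0.2 -0.1 -1.9] w 0.0082
q [-0.53  0.5   0.63  2.26 -0.58  0.54  0.73]
dworld [-0.0011  0.0002 -0.0066] dp units total [-0.009 -0.004  0.055] twist units total [-0.0003 -0.0012  0.001 ]
[-0.10394986 -0.00044898]
```

apply_moves:
  dp:
    - [0, 0, 0.048]
    - [0, 0, 0]
    - [0, 0, 0]
  twist:
    - [0, -0.001, 0.001]
    - [0, 0, 0]
    - [0, 0, 0]
  jaw: [255, 255, 255]

```text
clock: 24.05
tcp_pos: [0.4473, -0.0508, 0.2076]
orientation: [-3.128, -0.291, -0.001]
contact_force: [-0.4, -0.1, -3.2]
grip_width: 0.0084
```

Run:
```python
from h import *
p=tow(-.04,0);goto(*p,.0525,10.65);print(tob(r.get_obs()['tcp_pos']))
o=r.get_obs();T=np.array((o['tcp_pos'],o['orientation']))
f=r.grab_frame('wrist');save('w14',f);legfit(f,T)
P=cloud(f,T).reshape(-1,3);C=f['color'].reshape(-1,3).astype(int)
b=np.c_[P[:,:2]@BX-.534,P[:,:2]@BY+.132,P[:,2]]
cop=(C[:,0]>1.9*C[:,2]);wood=(C[:,0]>1.3*C[:,2])&(C[:,0]<1.75*C[:,2])&(C[:,0]>140)
print(np.percentile(C[cop][:,0]/C[cop][:,2],[5,50,95]))
s=wood&(b[:,0]<-.03)&(b[:,0]>-.11)&(b[:,1]>.09)&(b[:,1]<.145);print('ply z',s.sum(),np.median(b[s,2]))
s=cop&(b[:,0]<-.04)&(b[:,0]>-.085)&(b[:,1]>.02)&(b[:,1]<.075);print('leg top z',s.sum(),np.median(b[s,2]))
s=(b[:,2]>.024)&(b[:,2]<.033)&(b[:,0]>-.01)&(b[:,0]<.05)&~cop;print('shingle near edge x',np.percentile(b[s,0],.5),np.median(b[s&(b[:,0]<.015),2]))
```

```text
t 24.05 grasp pt [ 0.4473 -0.0508  0.0529] tilt z [ 3.e-04  6.e-04 -1.e+00] yaw 10.63 F [-0.4 -0.1 -3.2] w 0.0084
q [-0.52  0.51  0.61  2.26 -0.59  0.53  0.74]
dworld [ 0.0626  0.0124 -0.0004] dp units total [ 0.532 -0.005  0.003] twist units total [-0.0003 -0.0002 -0.0002]
[-0.10382902 -0.00059067]
(0.012, 0.065) 12782 tool z at x=0.04,y=0 below grasp: 0.0299 at x .08 0.03 slope x,y deg [0.09 0.04]
(0.07, 0.09) 2600 tool z at x=0.04,y=0 below grasp: 0.0302 at x .08 0.0297 slope x,y deg [-0.72  0.09]
edge x at y -0.03 [0.0836] edge x at y -0.05 [0.0995] edge x at y -0.07 [0.0803] ymin -0.0817
[2.00869565 2.12037037 2.41975309]
ply z 11377 0.017550948335439603
leg top z 9475 0.023024124015727482
shingle near edge x -0.0013887549465386106 0.02738849443635505
```

View pics/w14.png

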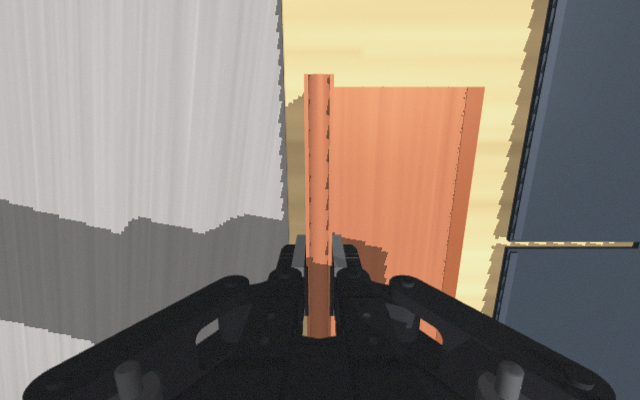

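apply_moves:
  dp:
    - [0, 0, 0.012]
    - [0, 0, 0]
    - [0.03, 0, 0]
    - [0.04, 0, 0]
    - [0.04, 0, 0]
    - [0.04, 0, 0]
    - [0.02, 0, 0]
    - [0, 0, 0]
    - [0, 0, 0]
  twist:
    - [0, 0, 0]
    - [0, 0, 0]
    - [0, 0, 0]
    - [0, 0, 0]
    - [0, 0, 0]
    - [0, 0, 0]
    - [0, 0, 0]
    - [0, 0, 0]
    - [0, 0, 0]
  jaw: [255, 255, 255, 255, 255, 255, 255, 255, 255]

```text
clock: 25.0
tcp_pos: [0.4699, -0.0464, 0.2064]
orientation: [-3.128, -0.292, -0.003]
contact_force: [-0.4, -0.3, -2.7]
grip_width: 0.0089
```

Run:
```python
from h import *
p=tow(-.04,0);goto(*p,.0513,10.65);print(tob(r.get_obs()['tcp_pos']))
```

```text
t 25.0 grasp pt [ 0.4699 -0.0464  0.0517] tilt z [ 1.7e-03  6.0e-04 -1.0e+00] yaw 10.68 F [-0.4 -0.3 -2.7] w 0.0089
q [-0.52  0.54  0.61  2.21 -0.59  0.55  0.73]
dworld [ 0.04    0.008  -0.0004] dp units total [ 0.34  -0.004  0.004] twist units total [-0.0001 -0.0009  0.0002]
[-0.08074085 -0.0004691 ]
```

apply_moves:
  dp:
    - [0.02, 0, 0]
    - [0.03, 0, 0]
    - [0.03, 0, 0]
    - [0.03, 0, 0]
    - [0, 0, 0]
    - [0, 0, 0]
  twist:
    - [0, -0.001, 0]
    - [0, 0, 0]
    - [0, 0, 0]
    - [0, 0, 0]
    - [0, 0, 0]
    - [0, 0, 0]
  jaw: [255, 255, 255, 255, 255, 255]

```text
clock: 25.6
tcp_pos: [0.4838, -0.0438, 0.2064]
orientation: [-3.128, -0.292, 0.001]
contact_force: [0.3, -0.5, -2.3]
grip_width: 0.0085
```

Run:
```python
from h import *
p=tow(-.04,0);goto(*p,.0513,10.65);print(tob(r.get_obs()['tcp_pos']))
f=r.grab_frame('wrist');save('w15',f)
o=r.get_obs();T=np.array((o['tcp_pos'],o['orientation']));np.save('pics/w15T.npy',T)
cv2.imwrite('pics/c15.png',cv2.resize(cv2.imread('pics/w15.png')[0:250,400:600],None,fx=3,fy=3,interpolation=cv2.INTER_CUBIC)[:600])
```

```text
t 25.6 grasp pt [ 0.4838 -0.0438  0.0517] tilt z [-9.e-04  2.e-04 -1.e+00] yaw 10.67 F [ 0.3 -0.5 -2.3] w 0.0085
q [-0.52  0.56  0.61  2.18 -0.59  0.57  0.72]
dworld [ 0.026   0.0054 -0.0004] dp units total [ 0.222 -0.004  0.003] twist units total [-0.0002  0.0004  0.0001]
[-0.06658278 -0.00045895]
```

View pics/w15.png

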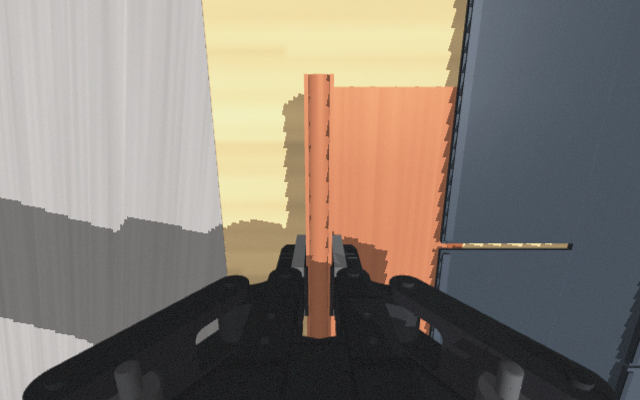

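apply_moves:
  dp:
    - [0.02, 0, 0]
    - [0.04, 0, 0]
    - [0.04, 0, 0]
    - [0.04, 0, 0]
    - [0.04, 0, 0]
    - [0.03, 0, 0]
    - [0, 0, 0]
    - [0, 0, 0]
  twist:
    - [0, 0, 0]
    - [0, 0, 0]
    - [0, 0, 0]
    - [0, 0, 0]
    - [0, 0, 0]
    - [0, 0, 0]
    - [0, 0, 0]
    - [0, 0, 0]
  jaw: [255, 255, 255, 255, 255, 255, 255, 255]

```text
clock: 26.45
tcp_pos: [0.511, -0.0386, 0.2063]
orientation: [-3.128, -0.292, 0.001]
contact_force: [0.2, -0.8, -3.0]
grip_width: 0.0088
```

Run:
```python
from h import *
p=tow(-.04,0);goto(*p,.0513,10.65);print(tob(r.get_obs()['tcp_pos']))
```

```text
t 26.45 grasp pt [ 0.511  -0.0386  0.0516] tilt z [-8.e-04  2.e-04 -1.e+00] yaw 10.68 F [ 0.2 -0.8 -3. ] w 0.0088
q [-0.52  0.59  0.61  2.12 -0.59  0.61  0.7 ]
dworld [-0.0011  0.0001 -0.0003] dp units total [-0.009 -0.003  0.002] twist units total [-0.0001  0.0003  0.0003]
[-0.03890537 -0.00033579]
```

apply_moves:
  dp:
    - [0, 0, 0.012]
    - [0, 0, 0.012]
    - [0, 0, 0.02]
  twist:
    - [0, 0, 0]
    - [0, 0, 0]
    - [0, 0, 0]
  jaw: [255, 255, 255]

```text
clock: 26.75
tcp_pos: [0.5111, -0.0393, 0.2051]
orientation: [-3.122, -0.291, 0.0]
contact_force: [-14.9, 4.8, 48.6]
grip_width: 0.0084
```

Run:
```python
from h import *
p=tow(-.04,0);goto(*p,.0513,10.65);print(tob(r.get_obs()['tcp_pos']),r.get_obs()['moment'])
```

```text
t 26.75 grasp pt [ 0.5111 -0.0393  0.0504] tilt z [-6.0e-04  5.6e-03 -1.0e+00] yaw 10.64 F [-14.9   4.8  48.6] w 0.0084
q [-0.51  0.59  0.61  2.12 -0.6   0.61  0.7 ]
dworld [-0.0012  0.0009  0.0009] dp units total [-0.008 -0.009 -0.008] twist units total [-0.0027 -0.0002 -0.0001]
[-0.03900498 -0.00111369] [0.29132023 2.80936394 0.10671353]
```

apply_moves:
  dp:
    - [0, 0, 0]
    - [0, 0, 0.006]
    - [0, 0, 0.008]
  twist:
    - [-0.0027, 0, 0]
    - [-0.001, 0, 0]
    - [0, 0, 0]
  jaw: [255, 255, 255]

```text
clock: 27.05
tcp_pos: [0.511, -0.0398, 0.2052]
orientation: [3.128, 0.29, 0.004]
contact_force: [-5.1, 1.8, 17.6]
grip_width: 0.0088
```

Run:
```python
from h import *
p=tow(-.04,0);goto(*p,.0513,10.65);print(tob(r.get_obs()['tcp_pos']),r.get_obs()['moment'])
```

```text
t 27.05 grasp pt [ 0.511  -0.0398  0.0505] tilt z [ 0.0027 -0.     -1.    ] yaw 10.58 F [-5.1  1.8 17.6] w 0.0088
q [-0.52  0.59  0.61  2.12 -0.6   0.6   0.7 ]
dworld [-0.0011  0.0014  0.0008] dp units total [-0.007 -0.013 -0.007] twist units total [ 0.0002 -0.0013 -0.0006]
[-0.03916591 -0.00154405] [0.23943781 1.06941042 0.01424218]
```

apply_moves:
  dp:
    - [0, 0, 0.008]
    - [0, 0, 0.01]
  twist:
    - [0, -0.003, -0.0006]
    - [0, -0.002, 0]
  jaw: [255, 255]

```text
clock: 27.25
tcp_pos: [0.5122, -0.0399, 0.2052]
orientation: [-3.127, -0.29, 0.007]
contact_force: [-7.9, 3.2, 24.2]
grip_width: 0.0087
```

Run:
```python
from h import *
p=tow(-.04,0);goto(*p,.0513,10.65);print(tob(r.get_obs()['tcp_pos']),r.get_obs()['moment'])
f=r.grab_frame('wrist');save('w16',f)
o=r.get_obs();T=np.array((o['tcp_pos'],o['orientation']));np.save('pics/w16T.npy',T)
f=r.grab_frame('side');save('s16',f)
cv2.imwrite('pics/s16c.png',cv2.resize(cv2.imread('pics/s16.png')[130:280,220:420],None,fx=4,fy=4,interpolation=cv2.INTER_CUBIC))
goto(*p,.0513,10.65)
f=np.load('pics/w16.npz')
P=cloud(f,T).reshape(-1,3);C=f['color'].reshape(-1,3).astype(int)
b=np.c_[P[:,:2]@BX-.534,P[:,:2]@BY+.132,P[:,2]]
cop=(C[:,0]>1.9*C[:,2]);wood=(C[:,0]>1.3*C[:,2])&(C[:,0]<1.75*C[:,2])&(C[:,0]>140)
s=wood&(b[:,0]<-.01)&(b[:,0]>-.11)&(b[:,1]>.09)&(b[:,1]<.145);print('ply z',s.sum(),np.median(b[s,2]))
s=cop&(b[:,0]<-.005)&(b[:,0]>-.025)&(b[:,1]>.02)&(b[:,1]<.075)&(b[:,2]<.03);print('leg top z',s.sum(),np.median(b[s,2]))
A=np.c_[b[s,:2],np.ones(s.sum())];print('slopes deg',np.rad2deg(np.linalg.lstsq(A,b[s,2],rcond=None)[0][:2]))
s=(b[:,2]>.022)&(b[:,2]<.036)&(b[:,0]>.002)&(b[:,0]<.02)&~cop&~wood&(abs(b[:,1])<.14);print('shingle z near lip',s.sum(),np.median(b[s,2]))
```

```text
t 27.25 grasp pt [ 0.5122 -0.0399  0.0505] tilt z [-4.8e-03  6.0e-04 -1.0e+00] yaw 10.61 F [-7.9  3.2 24.2] w 0.0087
q [-0.52  0.59  0.61  2.11 -0.59  0.61  0.7 ]
dworld [-0.0023  0.0015  0.0008] dp units total [-0.016 -0.015 -0.007] twist units total [-0.0007  0.0022 -0.0003]
[-0.03802548 -0.00185291] [ 0.36134355  0.97217221 -0.0883544 ]
t 27.35 grasp pt [ 0.5121 -0.0399  0.0505] tilt z [-4.7e-03  7.0e-04 -1.0e+00] yaw 10.61 F [-5.4  1.7 20.3] w 0.0084
q [-0.52  0.59  0.61  2.11 -0.59  0.61  0.7 ]
dworld [-0.0022  0.0014  0.0008] dp units total [-0.016 -0.015 -0.007] twist units total [-0.0007  0.0021 -0.0004]
ply z 13829 0.017621878597011698
leg top z 4242 0.02060677644514501
slopes deg [ 0.07643896 -0.01426113]
shingle z near lip 10034 0.0274008808387666
```

View pics/w16.png

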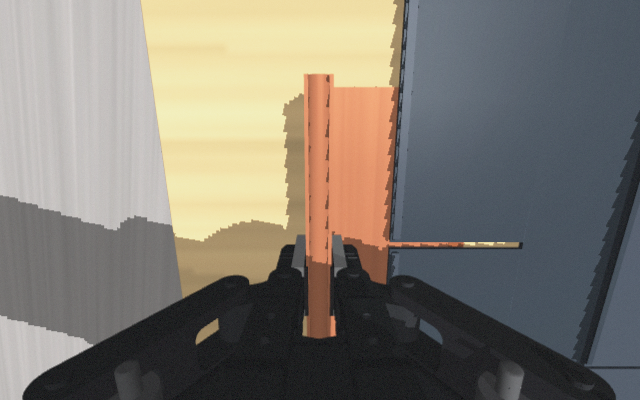

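View pics/s16c.png

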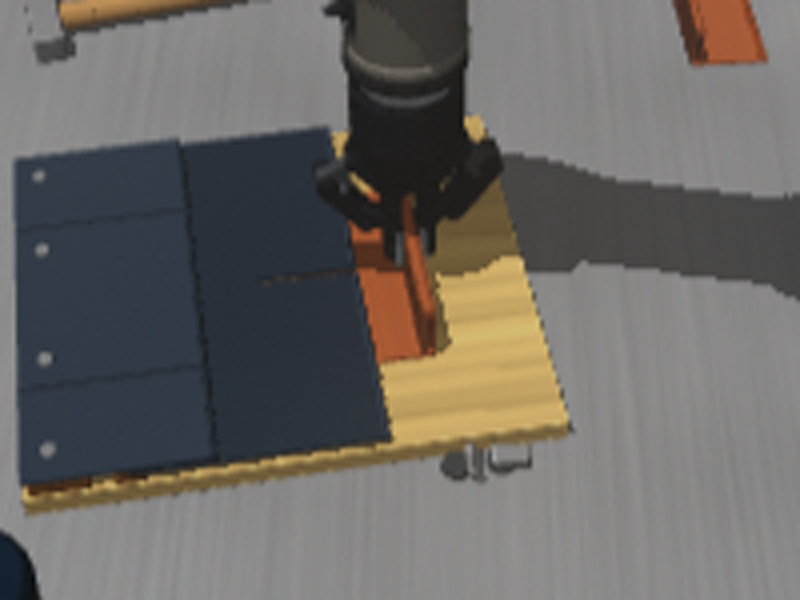

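apply_moves:
  dp:
    - [0, 0, 0.012]
    - [0, 0, 0.012]
  twist:
    - [0, 0.001, 0]
    - [0, 0, 0]
  jaw: [255, 255]

```text
clock: 27.55
tcp_pos: [0.5119, -0.0405, 0.2052]
orientation: [-3.123, -0.288, 0.004]
contact_force: [-8.1, 3.1, 26.8]
grip_width: 0.0084
```

Run:
```python
from h import *
p=tow(-.04,0)
for i in range(5):
    o=r.get_obs();print(o['clock'],o['contact_force'].round(1),o['tcp_pos'].round(4),o['moment'].round(2),tob(o['tcp_pos']).round(4)) if True else 0
    T=np.array((o['tcp_pos'],o['orientation']))
    f=r.grab_frame('wrist')
goto(*p,.05,10.65);save('w17',f)
P=cloud(f,T).reshape(-1,3);C=f['color'].reshape(-1,3).astype(int)
b=np.c_[P[:,:2]@BX-.534,P[:,:2]@BY+.132,P[:,2]]
cop=(C[:,0]>1.9*C[:,2]);wood=(C[:,0]>1.3*C[:,2])&(C[:,0]<1.75*C[:,2])&(C[:,0]>140)
s=wood&(b[:,0]<-.01)&(b[:,0]>-.11)&(b[:,1]>.09)&(b[:,1]<.145);print('ply z',np.median(b[s,2]))
s=cop&(b[:,0]<-.005)&(b[:,0]>-.025)&(b[:,1]>.02)&(b[:,1]<.075)&(b[:,2]<.03);print('leg top z',np.median(b[s,2]))
A=np.c_[b[s,:2],np.ones(s.sum())];print('slopes deg',np.rad2deg(np.linalg.lstsq(A,b[s,2],rcond=None)[0][:2]))
s=(b[:,2]>.022)&(b[:,2]<.036)&(b[:,0]>.002)&(b[:,0]<.02)&~cop&~wood&(abs(b[:,1])<.14);print('shingle z',np.median(b[s,2]))
s=cop&(b[:,2]>.06-.0)&(b[:,2]<.075)&(abs(b[:,1])<.09);print('upstand',cv2.minAreaRect(np.ascontiguousarray(b[s,:2].astype(np.float32))*1000))
s=cop&(b[:,0]>.005)&(b[:,0]<.06)&(b[:,2]<.026)&(abs(b[:,1])<.02);print('edge seen through slit x',s.sum(),b[s,0].max() if s.any() else '')
```

```text
27.55 [-8.1  3.1 26.8] [ 0.5119 -0.0405  0.2052] [ 0.06  1.36 -0.  ] [-0.0384 -0.0024]
27.6 [-8.7  3.4 26.7] [ 0.5119 -0.0405  0.2051] [0.1  1.49 0.02] [-0.0384 -0.0024]
27.65 [-9.1  3.7 27. ] [ 0.5119 -0.0405  0.2052] [0.01 1.46 0.01] [-0.0384 -0.0025]
27.7 [-8.8  3.4 26.8] [ 0.5119 -0.0405  0.2052] [0.01 1.45 0.05] [-0.0384 -0.0024]
27.75 [-9.   3.7 27.3] [ 0.5119 -0.0405  0.2052] [ 0.04  1.42 -0.  ] [-0.0384 -0.0024]
t 27.8 grasp pt [ 0.5119 -0.0405  0.0505] tilt z [-0.003   0.0049 -1.    ] yaw 10.56 F [-8.8  2.7 27.1] w 0.0086
q [-0.51  0.59  0.61  2.11 -0.6   0.61  0.7 ]
dworld [-0.002   0.0021 -0.0005] dp units total [-0.013 -0.02   0.004] twist units total [-0.0026  0.001  -0.0007]
ply z 0.017583588174761952
leg top z 0.02058891318829277
slopes deg [-0.08767653  0.01338713]
shingle z 0.027380221666018917
upstand ((-28.958251953125, 27.126157760620117), (28.588947296142578, 105.30480194091797), 0.1328326314687729)
edge seen through slit x 297 0.04161787589073862
```

Run:
```python
from h import *
f=r.grab_frame('top');save('t17',f)
f=r.grab_frame('side');save('s17',f)
a=cv2.imread('pics/t17.png')[180:260,220:400];b=cv2.imread('pics/s17.png')[200:280,270:450]
cv2.imwrite('pics/c17.png',np.vstack([cv2.resize(x,(675,300),interpolation=cv2.INTER_CUBIC) for x in (a,b)]))
```

```text
(no output)
```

View pics/c17.png

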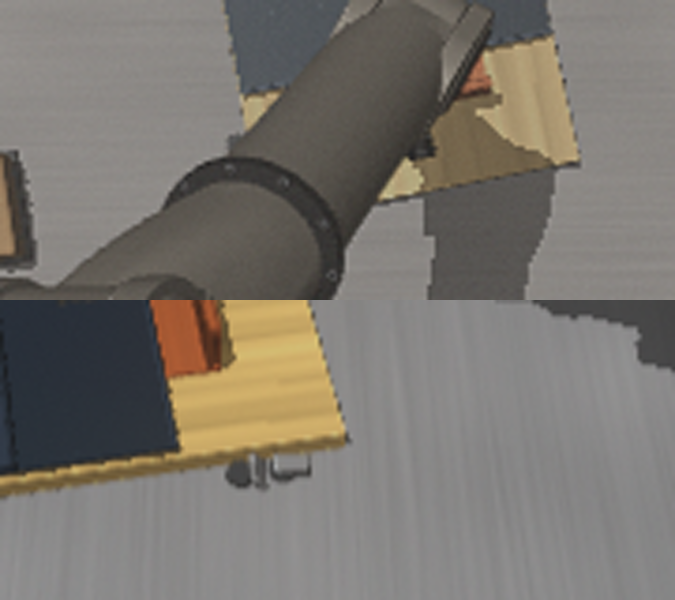

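```bash
python3 -c "
from h import *
print(r.get_obs()['contact_force']);print(r.hand_in())"
```

```text
[-8.59214111  2.96054063 26.13328178]
the job is handed in; nothing more can be done
None
```

The chips are wiped off, the scraper is back on the bench, and the flashing is under the shingles. I handed the job in at about 28 s, with the gripper still pressing the flashing down.

- **Chips and scraper:** I swept the chips in one stroke along the bare plywood and off the left end onto the bench. The fingertips rode above the chips. Afterwards the plywood was clear in every view I took. I could not count four separate chips in one picture, because they lie close together against the board edge. I set the scraper down standing on its shoe, to the left of the board.
- **Flashing:** I took the largest one, 160 mm long with a 50 mm upstand, which lay to the right of the board.
    - **Cover and squareness:** About 41 mm is covered, measured through the slit in the shingles. Tool yaw was within 0.1° of the lip.
    - **Flatness:** The leg's top is 3.0 mm above the plywood, which is the leg's own thickness, so it lies flat. The slope is under 0.1°.
    - **Shingles:** They read the same height as before the insertion.
- **Pressing:** The push held steady at about 26–27 N down, with about 9 N sideways. The first press briefly reached 49 N at the wrist, so I eased it off. The 120 N wrist limit was not reached. The 40 N limit is for the arm or gripper body, and that push went through the held flashing.
- **Disagreements:** While I set the scraper down, the force still read about 2.7 N although it would go no lower, so I judged contact from height and picture. At the end the tool leaned about 0.3°, but the flashing itself measured flat.
- **Bystanders:** I did not touch the tumbler, tin or hammer.

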